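# Lock the cake tier stand's post and fit its spacer sleeves

### The job

Turn the tier stand's centre post until its flat faces the setscrew, then tighten the setscrew fully with the hex key and stand the key upright back in its block, right down on its flange. Then slide every spacer sleeve that lies on the table (two to four of them) down over the post, the widest at the bottom and the narrowest on top. Leave the other things on the table where they are.

Things in the scene. Friction and masses are not known exactly. Their poses are not given: they have to be found in the camera images.
- post (a joint): Upright steel centre post of the tier stand, 24 mm in diameter, turning in the hub with friction (0.12 N m); it stays where left. A flat 19.5 mm wide, 5 mm deep (19 mm flat to opposite round) runs its whole length. Value, rad: 0 = flat squarely faces the setscrew; positive = turned counter-clockwise seen from above. Starts at 0.8 to 2.6; range -3.3 to 3.3.
- post_top (a point): Centre of the post's top end, 190 mm above the table; z up, -x is where the flat looks (turns with the post). Top 3 mm chamfered. The hub's flat top (72 mm wide), on which the sleeves rest, is 130 mm below. The hub widens below in a sloping shoulder, on a white fixed disc 190 mm wide, 12 mm thick.
- setscrew (a joint): Setscrew in a boss on the hub's sloping shoulder, on the side towards the robot. Value, rad: grows as it is tightened (clockwise looking into the socket); starts at 0 to 0.3, hard stop (fully tight) at 1.9. Friction about 0.05 N m. The key has about 0.15 rad of play each way in the socket.
- socket_mouth (a point): Centre of the mouth of the setscrew's hexagonal socket, 47 mm above the table, 59 mm out from the post's axis. z points out along the screw's axis, 55 degrees above level, leaning away from the post (horizontally the way the flat must face). The frame turns with the screw; x is square to one of the six flats. Socket 15 mm across flats, 20 mm deep; boss 30 mm wide.
- key_grip (a point): Centre of the hex key's cross handle: black bar 70 mm long (x), 16 wide (y), 26 high (z; z runs from tip to handle, up in the block). Key 106 mm long, 0.12 kg. Below the bar: 14 mm of round neck, a flange 34 mm wide and 6 thick, a hexagonal shank 60 mm long, 14 mm across flats; two flats are square to x, so it fits the socket every 60 degrees.
- key_tip (a point): Tip of the hex key, on its axis, 93 mm below the handle's centre; axes as for key_grip. The last 7.5 mm taper, still six-sided, to 8 mm across flats, which helps it find the socket.
- block_mouth (a point): Centre of the mouth of the vertical square hole (22 mm wide) in the top of the fixed wooden key block, 64 x 64 mm, 70 mm high. At the start the key stands in it upright, its flange resting on the block's top and its handle's centre 33 mm above this point.
- sleeve68_mid (a point): Centre (half-way up, on the axis) of a white plastic spacer sleeve, a plain ring 68 mm in outer diameter, 24 mm high, with a bore of 28 mm; z is its axis. Lies flat on the table at the start, if present. Sleeves of 68, 58, 48 and 38 mm exist; two to four of them are there.
- sleeve58_mid (a point): Centre (half-way up, on the axis) of a white plastic spacer sleeve, a plain ring 58 mm in outer diameter, 24 mm high, with a bore of 28 mm; z is its axis. Lies flat on the table at the start, if present. Sleeves of 68, 58, 48 and 38 mm exist; two to four of them are there.
- sleeve48_mid (a point): Centre (half-way up, on the axis) of a white plastic spacer sleeve, a plain ring 48 mm in outer diameter, 24 mm high, with a bore of 28 mm; z is its axis. Lies flat on the table at the start, if present. Sleeves of 68, 58, 48 and 38 mm exist; two to four of them are there.
- sleeve38_mid (a point): Centre (half-way up, on the axis) of a white plastic spacer sleeve, a plain ring 38 mm in outer diameter, 24 mm high, with a bore of 28 mm; z is its axis. Lies flat on the table at the start, if present. Sleeves of 68, 58, 48 and 38 mm exist; two to four of them are there.
- colour_jar: A small glass jar with a lid, 48 mm in diameter and 55 mm high; bystander, origin at the centre of its underside.
- nozzle_a: A steel piping nozzle (cone 26 mm wide, 40 mm high), standing; bystander, origin under its centre.
- nozzle_b: Another steel piping nozzle, the same; bystander.
- paste_bowl: A small white bowl, 90 mm wide and 45 mm high; bystander, origin under its centre.
- smoother: A white icing smoother, a plate 130 x 75 x 6 mm with a grip, 28 mm high; bystander, origin under its centre.
- cutter: A thin steel ring cutter, 66 mm wide, 60 mm inside, 32 mm high; not a sleeve; bystander.
- glue_bottle: A clear plastic bottle, 44 mm wide and 110 mm high; bystander, origin under its centre.
There are look-alikes about, which are no part of the job. Of the things shaped like the part that bears key_grip, the dark steel one is meant.

How it is judged:
By the outcome, as a careful person would: the job done as asked, in the order asked, and still so for the second after the job is handed in, with the robot touching nothing.
Of sleeve68, sleeve58, sleeve48, sleeve38 only 2 to 4 are there at a start; the rules pass over those that are not, and their reading is None.
At some moment in a run one of sleeve68, sleeve58, sleeve48, sleeve38 may be knocked a few centimetres aside while the robot is not near it.
It also fails if it takes over 210 s, if anything falls off the work surface, if the arm or the gripper's body presses on something with over 40 N, if the wrist force passes 120 N, or if a joint passes its speed limit or range.

### The arm

A 6-joint arm with a two-finger parallel gripper is mounted at the origin on the work surface. World frame = base frame: x ahead of the robot, y to its left, z up, the work surface at z = 0. Lengths are in m, angles in rad, forces in N, time in s.
With the tool pointing down it reaches from about 0.275 to 0.825 m from the base axis. Payload 5.2 kg.
Tool frame: the origin (TCP) lies at the very end of the fingers, on their centre line; the grasp point (between the pads) lies 19 mm behind it; z points along the fingers, y is the line along which they close (so a half turn about z gives the same grasp; the last joint's range is limited). The gripper opens to 93 mm and grips with 3 to 60 N. Pads are 15 mm wide; open, the fingers measure 128 mm over their backs; the gripper's body (75 mm by 188 mm) begins 65 mm behind the grasp point.
Start: joints at [0.968, 0.259, 1.535, -0, 1.348, -0.203], TCP at [0.214, 0.507, 0.219] pointing down, gripper open.
Joint ranges: [-3.14, 3.14], [-0.91, 2.08], [0.19, 2.58], [-1.22, 4.36], [0.22, 2.71], [-3.12, 3.12]. Speed limits (rad/s): [2.57, 2.57, 3.14, 3.14, 3.14, 3.14].

### API

Orientations are given as a 3x3 rotation matrix whose columns are the frame's x, y, z axes.
In Python, from plant import robot gives the robot as it stands.
- The arm moves only by the shell command python3 -m pendant 'ROWS' [FORCE]. ROWS is JSON, a list that holds one entry, the list of rows, each a list of 7 numbers: the shift along the tool's x, y, z in units of 30 cm (1.0 is 30 cm), then the turn, a rotation vector about the tool's x, y, z in units of pi rad (1.0 is pi rad), then the opening, from -1 (shut) to 1 (fully open). In form: [[[tx, ty, tz, rx, ry, rz, claw], ...]]. A call has 1 to 5 rows; each row shifts and turns the commanded pose from where the row before left it, along the tool's axes as they then stand; what a row does not reach is not made up. A row lasts 1/8 s, in which the tool goes at most 62.5 mm and 10.7 degrees, less where a joint would pass 70% of its speed; a pose out of reach is approached as far as the arm can. A call with a number of a shift or a turn outside -1 to 1 is refused whole. A call with a gripper value outside its range is refused whole. The fingers move at their own pace and stop on an object; FORCE is the grip in N (left out, the last holds). Time passes only in rows, so rows that do not move let the fingers close. It gives the time, the measured TCP pose, the force, the opening and the grip force at its end, in the units of the state.
- robot.sense(): the state, without advancing time (a new reading comes with each control period).
- robot.read_camera(name): name is "scene" or "top" or "wrist"; returns the picture (384x512x3 uint8, red, green, blue); there is no depth.
- robot.camera_params(name): a dict with "mtx" (3x3 intrinsics, pixels), "origin" and "rotation" of the camera in the world. Camera axes: x right, y down, z forward; pixel columns grow to the right and rows downward; lengths in m; the calibration is good to about 2 mm. A picture is of the moment at which its call begins: read the wrist's pose just before it. camera_params takes no time and is no camera call; for the wrist camera it gives the pose at the moment of the call.
- robot.job_done(): hands the job in; it is judged then, once.
The state is a dict: "time_s": time; "joint_positions": joint angles; "joint_vel": joint speeds; "joint_torque": joint torques, N m; "tcp_pos": TCP position; "tool_rot": TCP orientation; "ft_force": force on the tool from outside, world axes, zero at the start; "moment": the same for the moment, N m; "gripper_width": finger opening in m; "grip_force": force on a finger pad.
Only numpy, scipy, OpenCV 4.12 (cv2) and the standard library are available. Lean on these libraries where they do the work, as an engineer would, in place of code of your own. Each camera call takes 0.05 s, during which the arm holds its last target. There are 200 camera calls.

## Working session

There is one attempt and no reset: what is moved stays moved. The work goes in short steps, Python scripts to look and compute and a shell command to move; the robot and the scene stay as the last step left them, time stands still between calls to the robot, and variables do not carry over. Pictures are saved under pics/ and viewed, at most 14 in all, crops included, and the job is handed in when it is done.

```bash
ls; mkdir -p pics; cat > h.py <<'E'
import numpy as np, cv2
from plant import robot
def snap(n,f):
    p=robot.camera_params(n); im=robot.read_camera(n); cv2.imwrite('pics/'+f,im[:,:,::-1]); return im,p
def ray(p,u,v):
    d=p['rotation']@np.linalg.inv(p['mtx'])@np.array([u,v,1.]); return np.array(p['origin']),d
def onz(p,u,v,z):
    o,d=ray(p,u,v); return o+d*(z-o[2])/d[2]
def proj(p,X):
    c=np.array(p['rotation']).T@(np.array(X)-p['origin']); q=np.array(p['mtx'])@c; return q[:2]/q[2]
E
python3 - <<'E'
from h import *
for n in('scene','top'):
    im,p=snap(n,n+'0.png'); p={k:np.array(v) for k,v in p.items()};print(n,p['mtx'].tolist(),p['origin'],p['rotation'].round(3).tolist())
s=robot.sense();print(s['time_s'],s['tcp_pos'],s['tool_rot'],s['gripper_width'])
E
```

```text
pics
scene [[457.71389360912445, 0.0, 261.22119671482255], [0.0, 457.71389360912445, 187.9772029915967], [0.0, 0.0, 1.0]] [1.4882311  0.486894   1.00591088] [[-0.477, 0.567, -0.672], [0.879, 0.31, -0.362], [0.003, -0.763, -0.646]]
top [[418.30968303129293, 0.0, 257.37520017457143], [0.0, 418.30968303129293, 187.9814485723574], [0.0, 0.0, 1.0]] [0.43130701 0.02729783 1.32218182] [[-0.006, -0.994, 0.112], [-1.0, 0.006, 0.0], [-0.001, -0.112, -0.994]]
0.1 [0.21377597 0.50622769 0.21791361] [[-9.21148589e-01  3.89209980e-01 -9.32215721e-04]
 [ 3.89210950e-01  9.21147675e-01 -1.34061238e-03]
 [ 3.36928626e-04 -1.59773177e-03 -9.99998667e-01]] 0.09289115441449611
```

View pics/scene0.png

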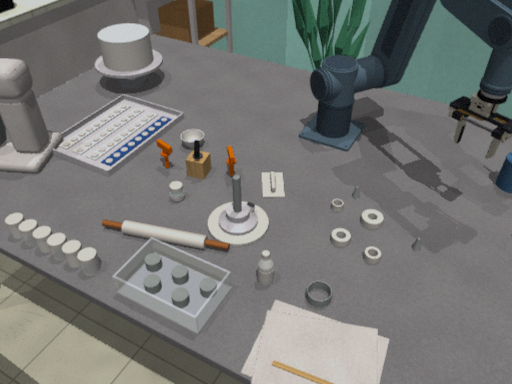

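View pics/top0.png

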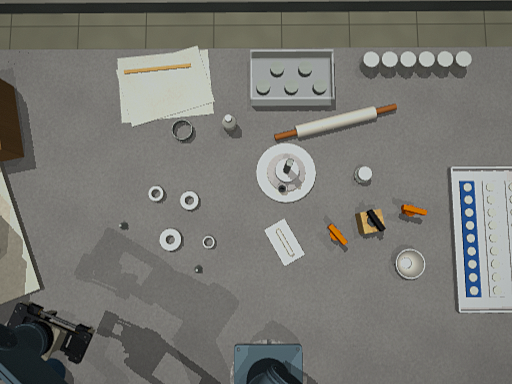

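Top view: the stand is at about (286,172), with its boss at about (283,188). Sleeve-like rings are at (156,194), (189,201), (171,240) and (209,242). The ring at (182,130) is the steel cutter, so not a sleeve.

Key candidates are the dark one in the block at (373,220), orange at (338,235) and orange at (414,210). I choose the dark one and will check it in a crop.

```bash
python3 - <<'E'
from h import *
a=cv2.imread('pics/top0.png');b=cv2.imread('pics/scene0.png')
A=cv2.resize(a[140:260,250:410],None,fx=5,fy=5,interpolation=cv2.INTER_CUBIC)[:300*2]
B=cv2.resize(b[135:255,165:285],None,fx=5,fy=5,interpolation=cv2.INTER_CUBIC)
cv2.imwrite('pics/cA.png',A);cv2.imwrite('pics/cB.png',B)
p=robot.camera_params('top')
hsv=cv2.cvtColor(a,cv2.COLOR_BGR2HSV)
m=((hsv[:,:,2]>150)&(hsv[:,:,1]<50)).astype(np.uint8)
roi=m.copy(); roi[:, :140]=0; roi[:,225:]=0; roi[:180]=0; roi[260:]=0
for c in cv2.findContours(roi,cv2.RETR_EXTERNAL,cv2.CHAIN_APPROX_NONE)[0]:
    (u,v),r=cv2.minEnclosingCircle(c)
    if r>3: 
        X=onz(p,u,v,.024);print('ring',round(u,1),round(v,1),X.round(3),'d',round(2*r*1.3/418*1000))
for n,(u,v),z in (('block',(371,221),.07),('keygrip',(376,219),.1),('disc',(286,172),.012),('posttop',(289,166),.19)):
    print(n,onz(p,u,v,z).round(3))
E
```

```text
ring 208.1 241.7 [0.412 0.181 0.024] d 38
ring 169.5 239.1 [0.42  0.299 0.024] d 69
ring 189.0 200.0 [0.541 0.241 0.024] d 57
ring 155.4 193.2 [0.563 0.346 0.024] d 47
block [ 0.471 -0.311  0.07 ]
keygrip [ 0.476 -0.317  0.1  ]
disc [ 0.629 -0.063  0.012]
posttop [ 0.619 -0.059  0.19 ]
```

View pics/cA.png

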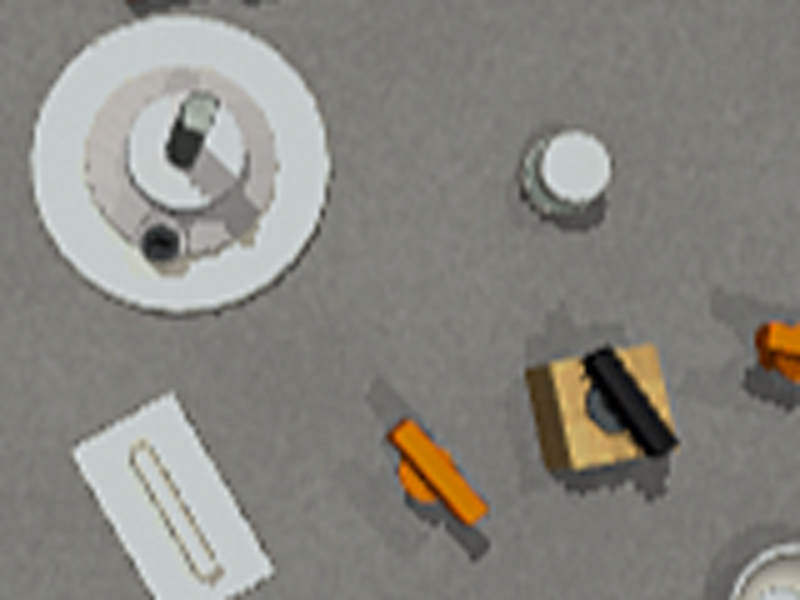

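View pics/cB.png

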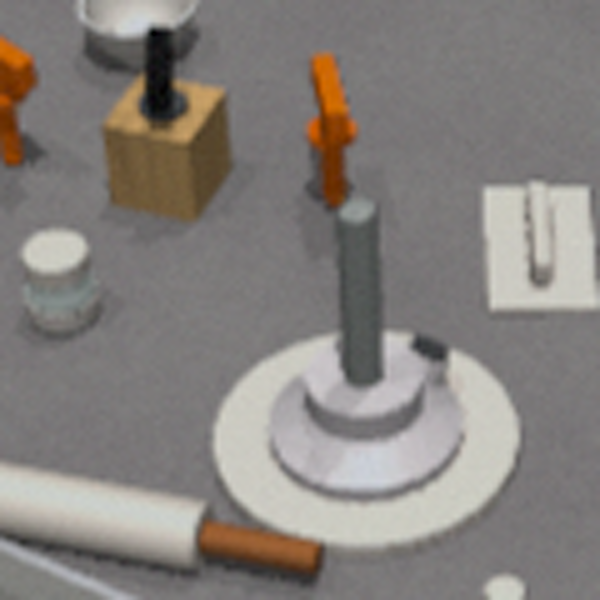

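The crop confirms it: the black key stands in the block, flange at crop A (605,410), bar from (595,360) to (660,445). The orange keys are the look-alikes. The hub centre is near crop A (187,152), the post top near (203,103), and the boss points toward (160,243).

```bash
cat >> h.py <<'E'
from scipy.spatial.transform import Rotation as Ro
def togo(pos,R=None):
    "shift (units, in present tool axes) to pos, then rotvec (units) to R"
    s=robot.sense(); T=np.array(s['tool_rot'])
    d=T.T@(np.array(pos)-s['tcp_pos'])/.3
    print('t',round(s['time_s'],2),'tcp',np.round(s['tcp_pos'],4),'F',np.round(s['ft_force'],1),'w',round(s['gripper_width'],4),'grip',s['grip_force'],'q',np.round(s['joint_positions'],2))
    print(' shift',d.round(4),'rows',np.ceil(np.linalg.norm(d)/.2))
    if R is not None: print(' rot',(Ro.from_matrix(T.T@R).as_rotvec()/np.pi).round(4))
def down(yaw):
    "tool pointing down, tool x at yaw (rad)"
    c,s=np.cos(yaw),np.sin(yaw); return np.array([[c,s,0],[s,-c,0],[0,0,-1.]])
E
python3 - <<'E'
from h import *
T=np.array(robot.sense()['tool_rot']);p=robot.camera_params('wrist');print(np.array(p['mtx']).round(1).tolist(),(T.T@(p['origin']-np.array(robot.sense()['tcp_pos']))).round(3),(T.T@p['rotation']).round(3))
togo([.60,-.06,.34],down(np.pi))
P=robot.camera_params('top')
for u,v,z in((286.2,172.6,.012),(287.4,170.4,.06),(290.6,160.6,.19),(282.4,188.4,.047)):print(onz(P,u,v,z).round(4))
E
```

```text
[[290.8, 0.0, 254.3], [0.0, 290.8, 190.9], [0.0, 0.0, 1.0]] [ 0.073 -0.001 -0.165] [[ 0.    -0.964 -0.266]
 [ 1.     0.    -0.001]
 [ 0.001 -0.266  0.964]]
t 0.1 tcp [0.2138 0.5062 0.2179] F [-0.1 -0.4 -0.1] w 0.0929 grip 0.0 q [ 0.97  0.26  1.54  0.    1.35 -0.2 ]
 shift [-1.9204 -1.2382 -0.4056] rows 12.0
 rot [-0.0005 -0.0002 -0.1273]
[ 0.6272 -0.0636  0.012 ]
[ 0.6268 -0.064   0.06  ]
[ 0.6338 -0.0637  0.19  ]
[ 0.573  -0.0488  0.047 ]
```

```bash
A='';
python3 -m pendant '[[[-0.16,-0.1,-0.05,0,0,0,1],[-0.16,-0.1,-0.05,0,0,0,1],[-0.16,-0.1,-0.03,0,0,0,1],[-0.16,-0.1,0,0,0,0,1],[-0.16,-0.1,0,0,0,0,1]]]' 10
python3 -m pendant '[[[-0.16,-0.1,0,0,0,0,1],[-0.16,-0.1,0,0,0,0,1],[-0.16,-0.1,0,0,0,0,1],[-0.16,-0.1,0,0,0,0,1],[-0.16,-0.1,0,0,0,0,1]]]'
python3 -m pendant '[[[-0.16,-0.1,0,0,0,0,1],[-0.16,-0.1,0,0,0,0,1],[0,0,0,0,0,-0.05,1],[0,0,0,0,0,-0.05,1],[0,0,0,0,0,-0.027,1]]]'
python3 - <<'E'
from h import *
togo([.628,-.064,.26],down(np.pi))
im,p=snap('wrist','w1.png')
for n in [(.628,-.064,.19),(.628,-.064,.06),(.57,-.05,.047)]:print(proj(p,n).round())
E
```

```text
time_s: 0.72
tcp_pos: [0.3774, 0.2735, 0.2576]
tool_rot: [[-0.921, 0.389, 0.0], [0.389, 0.921, 0.0], [-0.0, 0.0, -1.0]]
ft_force: [1.1, -0.1, -0.3]
gripper_width: 0.0932
grip_force: 0.0
time_s: 1.35
tcp_pos: [0.5401, 0.0418, 0.2573]
tool_rot: [[-0.921, 0.39, -0.001], [0.39, 0.921, 0.0], [0.001, 0.0, -1.0]]
ft_force: [0.6, 0.7, -0.5]
gripper_width: 0.0931
grip_force: 0.0
time_s: 1.98
tcp_pos: [0.6043, -0.0495, 0.2568]
tool_rot: [[-1.0, -0.002, -0.001], [-0.002, 1.0, 0.0], [0.001, 0.0, -1.0]]
ft_force: [-0.5, 1.0, 1.1]
gripper_width: 0.0929
grip_force: 0.0
t 1.98 tcp [ 0.6043 -0.0495  0.2568] F [-0.5  1.   1.1] w 0.0929 grip 0.0 q [-0.27  0.34  1.33  0.    1.47 -1.84]
 shift [-0.0789 -0.0486 -0.0107] rows 1.0
 rot [ 0.0001 -0.0005  0.0007]
[239. 228.]
[244. 189.]
[255. 143.]
```

View pics/w1.png

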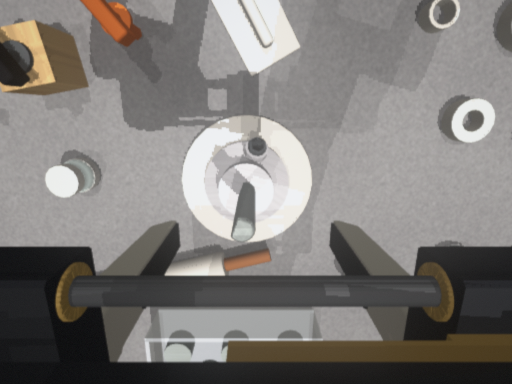

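The wrist picture shows the disc near (247,179), socket mouth (258,146), hub top (246,188), and post top (243,230).

```bash
python3 - <<'E'
from h import *
a=cv2.imread('pics/w1.png')
A=cv2.resize(a[130:250,195:300],None,fx=5,fy=5,interpolation=cv2.INTER_CUBIC)
cv2.imwrite('pics/cC.png',A)
p=robot.camera_params('wrist')
g=cv2.cvtColor(a,cv2.COLOR_BGR2HSV)
m=((g[:,:,2]>195)&(g[:,:,1]<60)).astype(np.uint8);m[:100]=0;m[250:]=0;m[:,:170]=0;m[:,320:]=0
c=max(cv2.findContours(m,cv2.RETR_EXTERNAL,cv2.CHAIN_APPROX_NONE)[0],key=cv2.contourArea)
c=cv2.convexHull(c)
X=np.array([onz(p,*q[0],.012)[:2] for q in c.astype(float)])
def fit(X):
    s=np.linalg.lstsq(np.c_[2*X,np.ones(len(X))],(X**2).sum(1),rcond=None)[0];return s[:2],np.sqrt(s[2]+s[0]**2+s[1]**2)
print('disc',fit(X),len(X))
print('sock',onz(p,258,146,.047),'hubtop',onz(p,246,188,.06),'top',onz(p,243,230,.19))
E
```

```text
disc (array([ 0.63207379, -0.04257683]), np.float64(0.08035496348311846)) 26
sock [ 0.574      -0.04636102  0.047     ] hubtop [ 0.62643101 -0.06152482  0.06      ] top [ 0.62964303 -0.06035722  0.19      ]
```

View pics/cC.png

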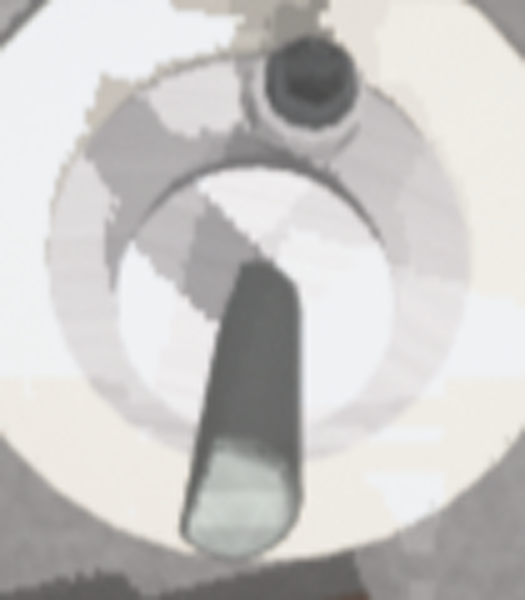

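The hub-top circle is centred at px (246.2,189.4) and the post-top circle at px (240,227.4). The flat is the left edge, crop (213,440) to (182,525). The socket is at px (257,147).

```bash
python3 - <<'E'
from h import *
p=robot.camera_params('wrist')
A=onz(p,246.2,189.4,.06);B=onz(p,240,227.4,.19);S=onz(p,257,147,.047)
print(A,B,S)
e=onz(p,195+213/5,130+440/5,.187)-onz(p,195+182/5,130+525/5,.187)
n=np.degrees(np.arctan2(e[1],e[0]));print('edge dir',n,'len',np.linalg.norm(e))
C=np.array([(A[0]+B[0])/2,(A[1]+B[1])/2]);d=S[:2]-C;print(C,'sock dir',np.degrees(np.arctan2(d[1],d[0])),np.linalg.norm(d))
E
```

```text
[ 0.62829724 -0.06127135  0.06      ] [ 0.62725606 -0.06291939  0.19      ] [ 0.57528522 -0.04763557  0.047     ]
edge dir 160.5954669756311 len 0.016824505014655433
[ 0.62777665 -0.06209537] sock dir 164.59872523853005 0.05444663432319889
```

```bash
python3 - <<'E'
from h import *
togo([.628,-.062,.257],down(np.radians(160.6)))
E
```

```text
t 2.02 tcp [ 0.6043 -0.0493  0.2569] F [-0.1  1.4  0.5] w 0.0931 grip 0.0 q [-0.27  0.34  1.33 -0.    1.47 -1.84]
 shift [-0.0789 -0.0426 -0.0004] rows 1.0
 rot [ 0.     -0.0005  0.1094]
```

```bash

python3 -m pendant '[[[-0.079,-0.0426,0,0,0,0,1],[0,0,0,0,0,0.055,1],[0,0,0,0,0,0.0544,1],[0,0,0.11,0,0,0,1],[0,0,0.11,0,0,0,1]]]' 
python3 -m pendant '[[[0,0,0.12,0,0,0,1],[0,0,0,0,0,0,-1],[0,0,0,0,0,0,-1],[0,0,0,0,0,0,-1],[0,0,0,0,0,0,-1]]]' 40
python3 -m pendant '[[[0,0,0,0,0,0,-1],[0,0,0,0,0,0,-1],[0,0,0,0,0,0,-1],[0,0,0,0,0,0,-1],[0,0,0,0,0,0,-1]]]' 40
```

```text
time_s: 2.65
tcp_pos: [0.6282, -0.0619, 0.1909]
tool_rot: [[-0.941, 0.339, 0.001], [0.339, 0.941, -0.0], [-0.001, 0.0, -1.0]]
ft_force: [0.0, -0.3, -0.2]
gripper_width: 0.0933
grip_force: 0.0
time_s: 3.28
tcp_pos: [0.6289, -0.0622, 0.1571]
tool_rot: [[-0.941, 0.338, 0.002], [0.338, 0.941, -0.001], [-0.002, 0.0, -1.0]]
ft_force: [-0.7, -0.0, -0.2]
gripper_width: 0.0575
grip_force: 0.0
time_s: 3.9
tcp_pos: [0.6295, -0.0581, 0.1556]
tool_rot: [[-0.942, 0.337, 0.003], [0.337, 0.942, 0.006], [-0.001, 0.006, -1.0]]
ft_force: [5.4, 11.5, -1.3]
gripper_width: 0.0185
grip_force: 40.0
```

```bash

python3 -m pendant '[[[0,0,0,0,0,0.05,-1],[0,0,0,0,0,0.05,-1],[0,0,0,0,0,0.05,-1],[0,0,0,0,0,0.05,-1],[0,0,0,0,0,0.05,-1]]]' 
python3 -m pendant '[[[0,0,0,0,0,0.05,-1],[0,0,0,0,0,0.05,-1],[0,0,0,0,0,0.05,-1],[0,0,0,0,0,0.05,-1],[0,0,0,0,0,0.028,-1]]]' 
python3 -m pendant '[[[0,0,0,0,0,0,-1],[0,0,0,0,0,0,-1]]]' 
python3 - <<'E'
from h import *
togo([.631,-.0612,.155],down(np.radians(74.6)))
E
```

```text
time_s: 4.53
tcp_pos: [0.6316, -0.0587, 0.1557]
tool_rot: [[-0.423, 0.906, 0.007], [0.906, 0.423, 0.004], [0.001, 0.008, -1.0]]
ft_force: [11.7, 9.3, -5.3]
gripper_width: 0.0186
grip_force: 40.0
time_s: 5.15
tcp_pos: [0.6325, -0.0603, 0.1557]
tool_rot: [[0.275, 0.961, 0.009], [0.962, -0.275, 0.002], [0.004, 0.008, -1.0]]
ft_force: [14.8, 5.5, -6.9]
gripper_width: 0.0188
grip_force: 40.0
time_s: 5.4
tcp_pos: [0.6325, -0.0603, 0.1557]
tool_rot: [[0.272, 0.962, 0.009], [0.962, -0.272, 0.002], [0.005, 0.008, -1.0]]
ft_force: [15.5, 6.1, -7.3]
gripper_width: 0.0188
grip_force: 40.0
t 5.4 tcp [ 0.6325 -0.0603  0.1557] F [15.5  6.1 -7.3] w 0.0188 grip 40.03504748689011 q [-0.27  0.45  1.41  0.    1.27  0.  ]
 shift [-0.0043 -0.0042  0.0022] rows 1.0
 rot [ 0.0025 -0.0015 -0.0021]
```

```bash

python3 -m pendant '[[[0,0,0,0,0,0,1],[0,0,0,0,0,0,1],[0,0,0,0,0,0,1],[0,0,-0.15,0,0,0,1],[0,0,-0.15,0,0,-0.053,1]]]' 
python3 -m pendant '[[[0,0,0,0,0,-0.053,1],[0,0,0,0,0,-0.053,1],[0,0,0,0,0,-0.053,1],[0,0,0,0,0,-0.053,1],[0,0,0,0,0,-0.053,1]]]' 
python3 -m pendant '[[[0,0,0,0,0,-0.053,1],[0,0,0,0,0,-0.053,1],[0,0,0,0,0,-0.053,1],[0,0,0,0,0,-0.053,1],[0,0,0,0,0,-0.053,1]]]' 
python3 -m pendant '[[[0.17,0,0,0,0,0,1],[0.17,0.05,0,0,0,0,1],[0,0,0.15,0,0,0,1],[0,0,0.15,0,0,0,1],[0,0,0,0,0,0,1]]]' 
python3 - <<'E'
from h import *
togo([.53,-.045,.14],down(np.pi))
im,p=snap('wrist','w2.png')
print(proj(p,(.575,-.047,.047)),proj(p,(.6297,-.0608,.06)))
u,v=proj(p,(.59,-.05,.047)).astype(int);print(u,v)
u0=max(u-65,0);v0=max(v-55,0);print(u0,v0)
cv2.imwrite('pics/cD.png',cv2.resize(im[v0:v0+100,u0:u0+130,::-1],None,fx=6,fy=6,interpolation=cv2.INTER_CUBIC))
import pickle;pickle.dump(dict(p),open('pw2.pkl','wb'))
E
```

```text
time_s: 6.02
tcp_pos: [0.6275, -0.0621, 0.2461]
tool_rot: [[0.105, 0.994, -0.002], [0.994, -0.105, 0.0], [0.0, -0.002, -1.0]]
ft_force: [-0.1, -0.8, -0.3]
gripper_width: 0.0639
grip_force: 0.0
time_s: 6.65
tcp_pos: [0.6279, -0.0622, 0.2457]
tool_rot: [[-0.666, 0.746, -0.0], [0.746, 0.666, -0.0], [0.0, -0.0, -1.0]]
ft_force: [0.0, 0.9, -0.2]
gripper_width: 0.093
grip_force: 0.0
time_s: 7.28
tcp_pos: [0.6279, -0.0621, 0.2456]
tool_rot: [[-1.0, 0.009, -0.0], [0.009, 1.0, -0.0], [0.0, -0.0, -1.0]]
ft_force: [0.7, -0.4, 0.2]
gripper_width: 0.0934
grip_force: 0.0
time_s: 7.9
tcp_pos: [0.5236, -0.0448, 0.153]
tool_rot: [[-1.0, 0.015, -0.007], [0.015, 1.0, 0.002], [0.007, 0.002, -1.0]]
ft_force: [0.0, 0.1, 0.5]
gripper_width: 0.0929
grip_force: 0.0
t 7.9 tcp [ 0.5236 -0.0448  0.153 ] F [0.  0.1 0.5] w 0.0929 grip 0.0 q [-0.3   0.27  1.68 -0.    1.19 -1.85]
 shift [-0.0218 -0.0003  0.0432] rows 1.0
 rot [ 0.0006 -0.0022 -0.0048]
[254.2262583 239.423724 ] [241.48701272 294.51299309]
251 252
186 197
```

View pics/cD.png

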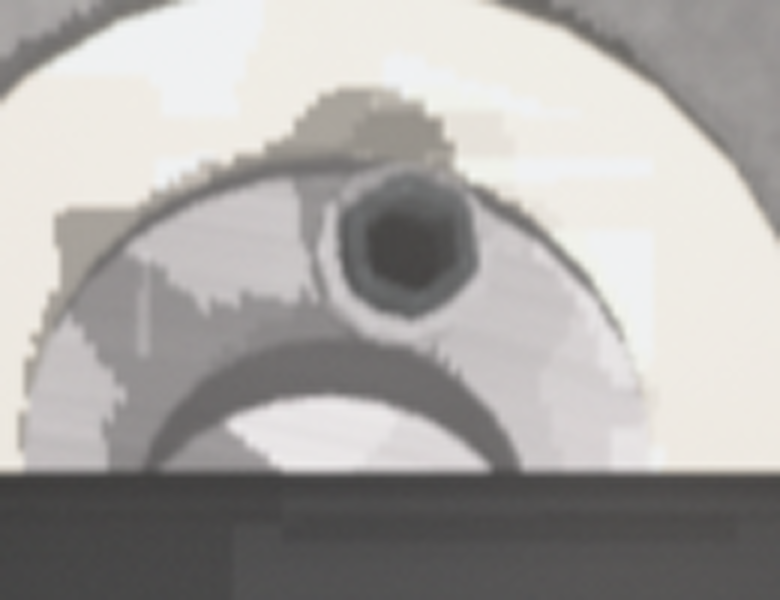

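The hex socket shows clearly: mouth centre at crop (411,243), px (254.5,237.5), vertices near top and bottom, flats left and right. Next I'll measure its phase.

```bash
python3 - <<'E'
from h import *
import pickle;p=pickle.load(open('pw2.pkl','rb'))
im=cv2.imread('pics/w2.png');C=np.array([.6297,-.0608])
S=onz(p,254.5,237.5,.047);d=S[:2]-C;a=np.arctan2(d[1],d[0]);print(S,np.degrees(a),np.linalg.norm(d))
z=np.array([np.cos(a)*np.cos(np.radians(55)),np.sin(a)*np.cos(np.radians(55)),np.sin(np.radians(55))])
ex=np.array([-np.sin(a),np.cos(a),0]);ey=np.cross(z,ex)   # tangential, CCW basis seen from outside
g=cv2.cvtColor(im,cv2.COLOR_BGR2GRAY);G=cv2.resize(g,None,fx=4,fy=4,interpolation=cv2.INTER_CUBIC)
for th in (75,90,120,140,160):
    m=(G<th).astype(np.uint8);m[:4*197]=0;m[4*255:]=0;m[:,:4*238]=0;m[:,4*272:]=0
    cs=cv2.findContours(m,cv2.RETR_EXTERNAL,cv2.CHAIN_APPROX_NONE)[0]
    if not cs: continue
    c=max(cs,key=cv2.contourArea)[:,0,:]/4.-.375
    P=[]
    for u,v in c:
        o,r=ray(p,u,v);t=z@(S-o)/(z@r);q=o+t*r-S;P.append((q@ex,q@ey))
    P=np.array(P,np.float32);M=cv2.moments(P.reshape(-1,1,2));cx,cy=M['m10']/M['m00'],M['m01']/M['m00']
    rr=np.hypot(P[:,0]-cx,P[:,1]-cy);ang=np.arctan2(P[:,1]-cy,P[:,0]-cx);ps=np.linspace(-np.pi,np.pi,360,endpoint=False);o=np.argsort(ang)
    ri=np.interp(ps,ang[o],rr[o],period=2*np.pi);F=(ri*np.exp(-6j*ps)).mean()
    print(th,'area->AF mm',1e3*np.sqrt(M['m00']/.866),'cen',cx,cy,'amp',abs(F)/ri.mean(),'vertex deg',np.degrees(np.angle(F)*-1/6)%60)
E
```

```text
[ 0.57289647 -0.04669157  0.047     ] 166.05155664304218 0.05852938749828693
75 area->AF mm 10.361980326920875 cen 0.0013488966439965133 0.0013989137673673607 amp 0.011716014014333965 vertex deg 50.24830410357099
90 area->AF mm 13.586626812683697 cen 0.0005524069098366735 0.0005954238582211893 amp 0.015363689890950636 vertex deg 47.73334585036514
120 area->AF mm 21.40919404887588 cen 0.0011210349395873427 0.0003150626855874713 amp 0.013693383224329605 vertex deg 46.86196591624779
140 area->AF mm 22.57949317608649 cen 0.0011006126560329952 -6.153007507650315e-05 amp 0.013560160575478085 vertex deg 48.24450562214332
160 area->AF mm 30.575133032877744 cen 0.003953291356101864 -0.0033950519957166845 amp 0.023064804984409198 vertex deg 27.25881314847197
```

The vertex phase is about −12° from the tangential axis, so the screw value is about 0.21. That agrees with the picture and the 0–0.3 start range. Next: the key block.

```bash

python3 -m pendant '[[[0.1,0,-0.13,0,0,0,1],[0.05,-0.18,-0.13,0,0,0,1],[0,-0.2,0,0,0,0,1],[0,-0.2,0,0,0,0,1],[0,-0.2,0,0,0,0,1]]]' 
python3 -m pendant '[[[0,-0.11,0,0,0,-0.052,1],[0,0,0,0,0,-0.052,1],[0,0,0,0,0,-0.052,1],[0,0,0,0,0,-0.05,1],[0,0,0,0,0,0,1]]]' 
python3 - <<'E'
from h import *
togo([.472,-.313,.23],down(np.radians(217)))
im,p=snap('wrist','w3.png')
E
```

```text
time_s: 8.57
tcp_pos: [0.4801, -0.277, 0.2337]
tool_rot: [[-1.0, 0.015, 0.004], [0.015, 1.0, -0.003], [-0.004, -0.003, -1.0]]
ft_force: [1.6, -0.6, 0.4]
gripper_width: 0.0927
grip_force: 0.0
time_s: 9.2
tcp_pos: [0.4796, -0.3081, 0.2328]
tool_rot: [[-0.807, -0.59, 0.002], [-0.59, 0.807, -0.002], [-0.001, -0.003, -1.0]]
ft_force: [-0.0, 0.4, -0.4]
gripper_width: 0.0931
grip_force: 0.0
t 9.2 tcp [ 0.4796 -0.3081  0.2328] F [-0.   0.4 -0.4] w 0.0931 grip 0.0 q [-0.77  0.28  1.47 -0.    1.39 -2.97]
 shift [0.0301 0.0017 0.0092] rows 1.0
 rot [-0.0011  0.0002 -0.0047]
```

View pics/w3.png

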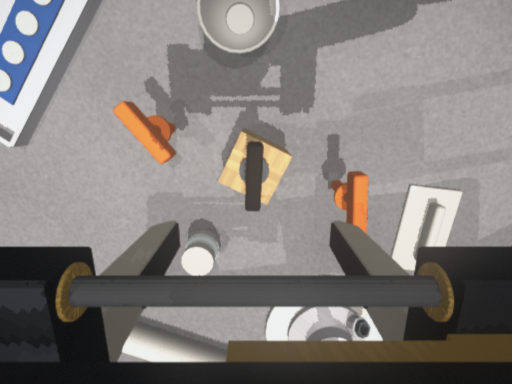

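The dark key's bar runs from about (256,143) to (252,210), nearly along tool x. The orange look-alikes are at (145,130) and (358,195).

```bash
python3 - <<'E'
from h import *
p=robot.camera_params('wrist');im=cv2.imread('pics/w3.png');h=cv2.cvtColor(im,cv2.COLOR_BGR2HSV)
m=((h[:,:,2]<60)).astype(np.uint8);m[:130]=0;m[225:]=0;m[:,:215]=0;m[:,300:]=0
c=max(cv2.findContours(m,cv2.RETR_EXTERNAL,cv2.CHAIN_APPROX_NONE)[0],key=cv2.contourArea)
X=np.array([onz(p,*q[0],.116)[:2] for q in c.astype(float)],np.float32)*1000
r=cv2.minAreaRect(X);b=cv2.boxPoints(r);e=[b[1]-b[0],b[2]-b[1]];e=max(e,key=np.linalg.norm);an=np.degrees(np.arctan2(e[1],e[0]))%180
print(r,an)
w=((h[:,:,1]>70)&(h[:,:,2]>120)).astype(np.uint8);w[:125]=0;w[215:]=0;w[:,:215]=0;w[:,300:]=0
c=cv2.convexHull(max(cv2.findContours(w,cv2.RETR_EXTERNAL,cv2.CHAIN_APPROX_NONE)[0],key=cv2.contourArea))
X=np.array([onz(p,*q[0],.07)[:2] for q in c.astype(float)],np.float32)*1000
r2=cv2.minAreaRect(X);print(r2)
yaw=np.radians(an if an>180 else an+180)
k=np.array(r[0])/1000
togo([*k,.2328],down(yaw))
E
```

```text
Traceback (most recent call last):
ValueError: max() iterable argument is empty
```

```bash
python3 - <<'E'
from h import *
p=robot.camera_params('wrist');im=cv2.imread('pics/w3.png');h=cv2.cvtColor(im,cv2.COLOR_BGR2HSV)
print(h[165:185:8,235:270:5].tolist())
m=((h[:,:,2]<88)).astype(np.uint8);m[:130]=0;m[225:]=0;m[:,:243]=0;m[:,270:]=0
m=cv2.morphologyEx(m,cv2.MORPH_OPEN,np.ones((9,3),np.uint8))
c=max(cv2.findContours(m,cv2.RETR_EXTERNAL,cv2.CHAIN_APPROX_NONE)[0],key=cv2.contourArea)
X=np.array([onz(p,*q[0],.116)[:2] for q in c.astype(float)],np.float32)*1000
r=cv2.minAreaRect(X);b=cv2.boxPoints(r);e=[b[1]-b[0],b[2]-b[1]];e=max(e,key=np.linalg.norm);an=np.degrees(np.arctan2(e[1],e[0]))%180
print(r,an)
w=((h[:,:,1]>70)&(h[:,:,2]>120)).astype(np.uint8);w[:125]=0;w[215:]=0;w[:,:215]=0;w[:,300:]=0
c=cv2.convexHull(max(cv2.findContours(w,cv2.RETR_EXTERNAL,cv2.CHAIN_APPROX_NONE)[0],key=cv2.contourArea))
X=np.array([onz(p,*q[0],.07)[:2] for q in c.astype(float)],np.float32)*1000
print(cv2.minAreaRect(X))
togo([*(np.array(r[0])/1000),.2328],down(np.radians(an+180)))
E
```

```text
[[[24, 86, 240], [18, 56, 155], [10, 16, 95], [10, 41, 75], [13, 40, 76], [14, 45, 73], [15, 4, 122]], [[19, 99, 229], [15, 12, 132], [13, 27, 85], [14, 45, 74], [14, 44, 76], [15, 50, 72], [30, 2, 121]], [[21, 94, 240], [22, 92, 240], [15, 31, 100], [10, 41, 74], [11, 37, 75], [14, 46, 72], [18, 93, 222]]]
((472.0452880859375, -316.3391418457031), (69.0486831665039, 14.930184364318848), 35.62052536010742) 35.620537
((471.60174560546875, -315.8779602050781), (65.34981536865234, 64.0809326171875), 10.384232521057129)
t 9.25 tcp [ 0.4795 -0.3079  0.2323] F [ 0.3 -0.  -0.2] w 0.0927 grip 0.0 q [-0.77  0.28  1.47 -0.    1.39 -2.97]
 shift [ 0.0365 -0.0082 -0.0016] rows 1.0
 rot [-0.0009  0.0002  0.0024]
```

```bash

python3 -m pendant '[[[0.0365,-0.0082,0,0,0,0.0024,1],[0,0,0.122,0,0,0,1],[0,0,0.122,0,0,0,1],[0,0,0.122,0,0,0,1],[0,0,0.122,0,0,0,1]]]' 
python3 -m pendant '[[[0,0,0,0,0,0,-1],[0,0,0,0,0,0,-1],[0,0,0,0,0,0,-1],[0,0,0,0,0,0,-1],[0,0,0,0,0,0,-1]]]' 50
python3 -m pendant '[[[0,0,0,0,0,0,-1],[0,0,0,0,0,0,-1],[0,0,0,0,0,0,-1],[0,0,0,0,0,0,-1]]]' 50
```

```text
time_s: 9.88
tcp_pos: [0.4712, -0.3164, 0.0833]
tool_rot: [[-0.812, -0.583, 0.0], [-0.583, 0.812, -0.001], [0.0, -0.001, -1.0]]
ft_force: [0.4, 0.1, -0.0]
gripper_width: 0.0931
grip_force: 0.0
time_s: 10.5
tcp_pos: [0.4718, -0.3159, 0.0847]
tool_rot: [[-0.811, -0.585, 0.001], [-0.585, 0.811, -0.001], [-0.0, -0.001, -1.0]]
ft_force: [0.1, 0.9, 0.3]
gripper_width: 0.0479
grip_force: 0.0
time_s: 11.0
tcp_pos: [0.4714, -0.3157, 0.0839]
tool_rot: [[-0.811, -0.585, -0.0], [-0.585, 0.811, 0.0], [0.0, 0.0, -1.0]]
ft_force: [-0.4, 0.0, -0.1]
gripper_width: 0.0159
grip_force: 49.7
```

```bash
cat >> h.py <<'E'
AX=np.array([.6297,-.0608]);AZ=np.radians(166.05);S=np.array([*(AX+.059*np.array([np.cos(AZ),np.sin(AZ)])),.047])
zs=np.array([np.cos(AZ)*np.cos(np.radians(55)),np.sin(AZ)*np.cos(np.radians(55)),np.sin(np.radians(55))])
ex=np.array([-np.sin(AZ),np.cos(AZ),0]);ey=np.cross(zs,ex)
def sock(phi):
    f=np.radians(phi);x=np.cos(f)*ex+np.sin(f)*ey;z=-zs;return np.c_[x,np.cross(z,x),z]
def phi():
    x=np.array(robot.sense()['tool_rot'])[:,0];return np.degrees(np.arctan2(x@ey,x@ex))
def tip():
    s=robot.sense();return np.array(s['tcp_pos'])+np.array(s['tool_rot'])[:,2]*.074
def rel():
    d=tip()-S;s=robot.sense();F=np.array(s['ft_force']);T=np.array(s['tool_rot'])
    print('tip rel socket: ex %.4f ey %.4f out %.4f'%(d@ex,d@ey,d@zs),'phi %.1f'%phi(),'F tool',(T.T@F).round(1),'M',(T.T@np.array(s['moment'])).round(2),'t',s['time_s'],'q6',np.round(s['joint_positions'][5],2))
    print(' shift to axis (tool units)',(T.T@(-(d-(d@zs)*zs))/.3).round(4),'axis err deg',np.degrees(np.arccos(min(1,-T[:,2]@zs))).round(2))
E
python3 -m pendant '[[[0,0,-0.15,0,0,0,-1],[0,0,-0.15,0,0,0,-1],[0,0,-0.15,0,0,0,-1],[0,0,-0.12,0,0,0,-1]]]' 
python3 - <<'E'
from h import *
togo(S+zs*(.074+.035),sock(-102))
E
```

```text
time_s: 11.5
tcp_pos: [0.4715, -0.3157, 0.2568]
tool_rot: [[-0.811, -0.585, 0.001], [-0.585, 0.811, -0.001], [-0.0, -0.001, -1.0]]
ft_force: [0.4, -1.3, -1.9]
gripper_width: 0.0154
grip_force: 49.7
t 11.5 tcp [ 0.4715 -0.3157  0.2568] F [ 0.4 -1.3 -1.9] w 0.0154 grip 49.70905959606171 q [-0.79  0.27  1.43 -0.    1.44 -2.98]
 shift [-0.663   0.6904  0.4009] rows 6.0
 rot [ 0.0657 -0.1927  0.332 ]
```

```bash

python3 -m pendant '[[[-0.11,0.115,0,0,0,0,-1],[-0.11,0.115,0,0,0,0,-1],[-0.11,0.115,0,0,0,0,-1],[-0.11,0.115,0,0,0,0,-1],[-0.11,0.115,0,0,0,0,-1]]]' 
python3 -m pendant '[[[-0.11,0.115,0,0,0,0,-1],[0,0,0,0.0082,-0.0241,0.0415,-1],[0,0,0,0.0082,-0.0241,0.0415,-1],[0,0,0,0.0082,-0.0241,0.0415,-1],[0,0,0,0.0082,-0.0241,0.0415,-1]]]' 
python3 -m pendant '[[[0,0,0,0.0082,-0.0241,0.0415,-1],[0,0,0,0.0082,-0.0241,0.0415,-1],[0,0,0,0.0082,-0.0241,0.0415,-1],[0,0,0,0.0082,-0.0241,0.0415,-1],[0,0,0,0,0,0,-1]]]' 
python3 - <<'E'
from h import *
togo(S+zs*(.074+.035),sock(-102));rel()
E
```

```text
time_s: 12.12
tcp_pos: [0.5042, -0.0777, 0.2547]
tool_rot: [[-0.811, -0.585, -0.0], [-0.585, 0.811, 0.0], [0.0, 0.0, -1.0]]
ft_force: [0.5, 0.1, -1.4]
gripper_width: 0.0161
grip_force: 49.7
time_s: 12.75
tcp_pos: [0.5106, -0.032, 0.2547]
tool_rot: [[-0.945, -0.091, 0.313], [-0.093, 0.996, 0.01], [-0.312, -0.019, -0.95]]
ft_force: [0.2, -0.2, -1.8]
gripper_width: 0.0155
grip_force: 49.7
time_s: 13.38
tcp_pos: [0.5092, -0.0307, 0.2536]
tool_rot: [[-0.731, 0.399, 0.554], [0.393, 0.909, -0.136], [-0.558, 0.119, -0.821]]
ft_force: [0.5, 0.4, -1.6]
gripper_width: 0.0162
grip_force: 49.7
t 13.38 tcp [ 0.5092 -0.0307  0.2536] F [ 0.5  0.4 -1.6] w 0.0162 grip 49.71040606498718 q [-0.31 -0.19  2.08  0.06  0.64 -1.47]
 shift [ 0.2109 -0.0454  0.3262] rows 2.0
 rot [ 0.0003 -0.0013  0.0008]
tip rel socket: ex -0.0003 ey 0.0648 out 0.1326 phi -101.9 F tool [0.7 0.4 1.6] M [ 0.05  0.4  -0.03] t 13.375 q6 -1.47
 shift to axis (tool units) [ 0.2112 -0.0453  0.0008] axis err deg 0.24
```

Go to hover and look from the wrist camera at the tip above the socket.

```bash

python3 -m pendant '[[[0.105,-0.0227,0.1,0,0,0,-1],[0.106,-0.0227,0.1,0,0,0,-1],[0,0,0.13,0,0,0,-1],[0,0,0,0,0,0,-1]]]' 
python3 - <<'E'
from h import *
rel()
im,p=snap('wrist','w4.png');a=cv2.cvtColor(im,cv2.COLOR_RGB2BGR)
i2,p2=snap('scene','s4.png')
print(proj(p,S),proj(p,tip()),proj(p2,S))
u,v=proj(p,S).astype(int);u0,v0=max(0,u-50),max(0,v-50)
A=cv2.resize(a[v0:v0+100,u0:u0+100],(500,500),interpolation=cv2.INTER_CUBIC)
u,v=proj(p2,S).astype(int)
B=cv2.resize(i2[v-50:v+20,u-20:u+22,::-1],(300,500),interpolation=cv2.INTER_CUBIC)
print(u0,v0);cv2.imwrite('pics/cE.png',np.hstack([A,B]))
E
```

```text
time_s: 13.88
tcp_pos: [0.5142, -0.0332, 0.1339]
tool_rot: [[-0.732, 0.4, 0.551], [0.395, 0.909, -0.136], [-0.555, 0.118, -0.823]]
ft_force: [-0.5, -0.1, -1.0]
gripper_width: 0.0158
grip_force: 49.7
tip rel socket: ex 0.0010 ey 0.0004 out 0.0315 phi -101.9 F tool [ 0.9 -0.4  0.6] M [ 0.09  0.41 -0.  ] t 13.875 q6 -1.56
 shift to axis (tool units) [0.0018 0.0029 0.    ] axis err deg 0.43
[256.54219713 189.20890502] [256.54000971 202.62392229] [249.8858581 203.0809841]
206 139
```

View pics/cE.png

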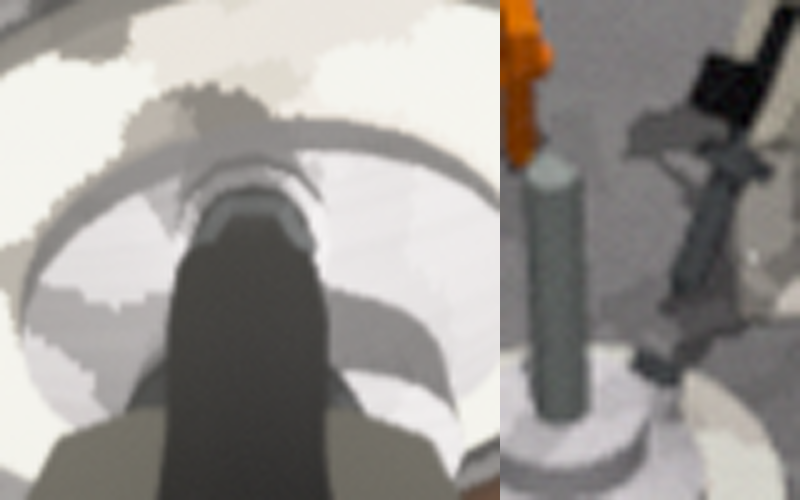

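The bar is centred over the socket ring (crop x≈256), and the scene crop shows the shank pointing at the socket. Insert gently.

```bash

python3 -m pendant '[[[0.0018,0.0029,0.04,0,0,0,-1],[0,0,0.04,0,0,0,-1],[0,0,0,0,0,0,-1]]]' >/dev/null
python3 -c "from h import *;rel()"
python3 -m pendant '[[[0,0,0.012,0,0,0,-1],[0,0,0.012,0,0,0,-1],[0,0,0.01,0,0,0,-1],[0,0,0,0,0,0,-1]]]' >/dev/null
python3 -c "from h import *;rel()"
python3 -m pendant '[[[0,0,0.01,0,0,0,-1],[0,0,0.01,0,0,0,-1],[0,0,0,0,0,0,-1]]]' >/dev/null
python3 -c "from h import *;rel()"
```

```text
tip rel socket: ex -0.0001 ey 0.0039 out 0.0115 phi -102.0 F tool [ 0.9 -0.1  1.2] M [0.18 0.48 0.  ] t 14.35 q6 -1.57
 shift to axis (tool units) [ 0.0126 -0.0031  0.0001] axis err deg 0.29
tip rel socket: ex 0.0002 ey 0.0059 out 0.0051 phi -102.0 F tool [ 0.4 -0.5  1.2] M [ 0.12  0.41 -0.1 ] t 14.85 q6 -1.58
 shift to axis (tool units) [ 0.0195 -0.0035  0.0002] axis err deg 0.65
tip rel socket: ex 0.0004 ey 0.0072 out 0.0010 phi -102.0 F tool [ 1.2 -0.9  1.8] M [ 0.08  0.46 -0.01] t 15.225 q6 -1.58
 shift to axis (tool units) [ 0.0237 -0.0038  0.0004] axis err deg 0.88
```

```bash
python3 -c "
from h import *
togo(S+zs*.077,sock(-102))"
```

```text
t 15.22 tcp [ 0.5371 -0.0385  0.1132] F [-0.3 -0.6 -2.2] w 0.0155 grip 49.7091543674469 q [-0.31  0.1   2.23  0.18  0.22 -1.58]
 shift [ 0.0276 -0.0037 -0.0062] rows 1.0
 rot [ 0.0001 -0.0049 -0.0001]
```

The wrist joint has reached its lower limit (q5 = 0.22), which is why the tip drifted. I'll fit the arm's kinematics and choose a grip in which the tool leans along the bar.

```bash
cat > kin.py <<'E'
from h import *
from scipy.optimize import least_squares
D=[([.968,.259,1.535,0,1.348,-.203],(.2138,.5062,.2179)),([-.27,.34,1.33,0,1.47,-1.84],(.6043,-.0495,.2568)),([-.27,.45,1.41,0,1.27,0],(.6325,-.0603,.1557)),([-.30,.27,1.68,0,1.19,-1.85],(.5236,-.0448,.153)),([-.77,.28,1.47,0,1.39,-2.97],(.4796,-.3081,.2328)),([-.79,.27,1.43,0,1.44,-2.98],(.4715,-.3157,.2568)),([-.31,-.19,2.08,.06,.64,-1.47],(.5092,-.0307,.2536)),([-.31,.1,2.23,.18,.22,-1.58],(.5371,-.0385,.1132))]
def fk(q,k):
    a,h,L1,L2,e,off,d,c=k
    s=q[1]+q[2];W=Ro.from_euler('z',q[0]).apply([a+L1*np.sin(q[1])+L2*np.sin(s)+e*np.cos(s),off,h+L1*np.cos(q[1])+L2*np.cos(s)-e*np.sin(s)])
    R=(Ro.from_euler('z',q[0])*Ro.from_euler('y',s)*Ro.from_euler('z',q[3])*Ro.from_euler('y',q[4])*Ro.from_euler('z',q[5]+c)).as_matrix()
    return W+R[:,2]*d,R
s=robot.sense()
r=least_squares(lambda k:np.r_[np.concatenate([fk(q,k)[0]-p for q,p in D]),.003*(k[:7]-[0,.3,.4,.4,0,.11,.2]), (fk(s['joint_positions'],k)[1][:,0]-np.array(s['tool_rot'])[:,0])*.1],[0,.3,.4,.4,0,.11,.2,np.pi])
K=r.x
lo=np.array([-3.14,-.91,.19,-1.22,.22,-3.12]);hi=np.array([3.14,2.08,2.58,4.36,2.71,3.12])
def ik(pos,R,q0):
    f=lambda q:np.r_[(fk(q,K)[0]-pos)*10,(fk(q,K)[1]-R).ravel()]
    o=least_squares(f,np.clip(q0,lo+.01,hi-.01),bounds=(lo,hi));return o.x,np.linalg.norm(o.fun)
if __name__=='__main__':
    print(K.round(3));print([(1e3*np.linalg.norm(fk(q,K)[0]-p)).round(1) for q,p in D], (fk(s['joint_positions'],K)[1]-s['tool_rot']).round(2).tolist())
    # key frame at phi, tool = key rotated about y by lean a; grasp point at handle centre
    for phi0 in (-42,-102,138,78,18):
      for a in (-30,-25,-20,-15,-10,0,10,15,20,25,30):
        q=np.array(s['joint_positions']);out=[]
        for dp,dep in ((0,-.03),(0,0),(0,.02),(-30,.02),(-60,.02),(-90,.02),(-115,.02)):
            Rk=sock(phi0+dp);Rt=Rk@Ro.from_euler('y',a,degrees=True).as_matrix()
            hc=S+zs*(.093-dep);P=hc+Rt[:,2]*.019
            b=min((ik(P,Rt,np.r_[q[:5],q6]) for q6 in (q[5],-2.5,-1,.5,2)),key=lambda t:t[1]);q=b[0];out.append((round(q[4],2),round(q[3],2),round(q[5],2),round(b[1],3)))
        if max(o[3] for o in out)<.02: print(phi0,a,out)
E
python3 kin.py
```

```text
[-0.005  0.23   0.535  0.431  0.066  0.112  0.37   1.571]
[np.float64(1.5), np.float64(1.6), np.float64(1.8), np.float64(2.3), np.float64(3.0), np.float64(2.2), np.float64(1.8), np.float64(1.5)] [[-0.0, -0.0, 0.0], [-0.0, 0.0, -0.0], [-0.0, -0.0, 0.0]]
-42 10 [(np.float64(0.48), np.float64(-0.37), np.float64(-2.0), np.float64(0.0)), (np.float64(0.41), np.float64(-0.42), np.float64(-1.95), np.float64(0.0)), (np.float64(0.37), np.float64(-0.46), np.float64(-1.91), np.float64(0.0)), (np.float64(0.41), np.float64(-0.13), np.float64(-1.76), np.float64(0.0)), (np.float64(0.42), np.float64(0.18), np.float64(-1.61), np.float64(0.0)), (np.float64(0.41), np.float64(0.5), np.float64(-1.47), np.float64(0.0)), (np.float64(0.38), np.float64(0.81), np.float64(-1.37), np.float64(0.0))]
-42 15 [(np.float64(0.6), np.float64(-0.45), np.float64(-1.89), np.float64(0.0)), (np.float64(0.54), np.float64(-0.49), np.float64(-1.84), np.float64(0.0)), (np.float64(0.51), np.float64(-0.52), np.float64(-1.81), np.float64(0.0)), (np.float64(0.55), np.float64(-0.17), np.float64(-1.71), np.float64(0.0)), (np.float64(
[... 10973 characters left out ...]
), np.float64(1.64), np.float64(0.0)), (np.float64(0.45), np.float64(2.61), np.float64(1.63), np.float64(0.0)), (np.float64(0.42), np.float64(3.16), np.float64(1.65), np.float64(0.0))]
18 -10 [(np.float64(0.48), np.float64(0.68), np.float64(1.97), np.float64(0.0)), (np.float64(0.41), np.float64(0.79), np.float64(1.87), np.float64(0.0)), (np.float64(0.37), np.float64(0.87), np.float64(1.78), np.float64(0.0)), (np.float64(0.33), np.float64(1.32), np.float64(1.84), np.float64(0.0)), (np.float64(0.29), np.float64(1.86), np.float64(1.84), np.float64(0.0)), (np.float64(0.25), np.float64(2.5), np.float64(1.79), np.float64(0.0)), (np.float64(0.22), np.float64(3.1), np.float64(1.7), np.float64(0.0))]
```

Plan: return the key to the block, re-grip with the tool leaned +15° about its y axis, then insert with key x at −42°.

```bash

python3 -m pendant '[[[0,0,-0.1,0,0,0,-1],[0,0,-0.15,0,0,0,-1],[0,0,-0.15,0,0,0,-1],[0,0,-0.1,0,0,0,-1]]]' 
python3 - <<'E'
from h import *
togo([.4716,-.3158,.257],down(np.radians(215.8)))
E
```

```text
time_s: 15.72
tcp_pos: [0.4544, -0.0184, 0.2392]
tool_rot: [[-0.735, 0.401, 0.547], [0.397, 0.908, -0.132], [-0.55, 0.12, -0.826]]
ft_force: [0.6, 0.2, -0.5]
gripper_width: 0.0157
grip_force: 49.7
t 15.72 tcp [ 0.4544 -0.0184  0.2392] F [ 0.6  0.2 -0.5] w 0.0157 grip 49.709036350250244 q [-0.33 -0.3   2.18  0.09  0.66 -1.5 ]
 shift [-0.4682 -0.8705  0.1137] rows 5.0
 rot [-0.0635  0.1892 -0.3321]
```

```bash

python3 -m pendant '[[[0,0,-0.05,-0.0079,0.0236,-0.0415,-1],[0,0,0,-0.0079,0.0236,-0.0415,-1],[0,0,0,-0.0079,0.0236,-0.0415,-1],[0,0,0,-0.0079,0.0236,-0.0415,-1],[0,0,0,-0.0079,0.0236,-0.0415,-1]]]' >/dev/null
python3 -m pendant '[[[0,0,0,-0.0079,0.0236,-0.0415,-1],[0,0,0,-0.0079,0.0236,-0.0415,-1],[0,0,0,-0.0079,0.0236,-0.0415,-1],[0,0,0,0,0,0,-1]]]' 
python3 - <<'E'
from h import *
togo([.4716,-.3158,.257],down(np.radians(215.8)))
E
```

```text
time_s: 16.85
tcp_pos: [0.4479, -0.0164, 0.2493]
tool_rot: [[-0.811, -0.584, -0.001], [-0.584, 0.811, 0.0], [0.0, 0.0, -1.0]]
ft_force: [-0.4, 0.8, -1.7]
gripper_width: 0.0155
grip_force: 49.7
t 16.85 tcp [ 0.4479 -0.0164  0.2493] F [-0.4  0.8 -1.7] w 0.0155 grip 49.70838904380798 q [-0.29  0.05  1.71  0.    1.38 -2.48]
 shift [ 0.5192 -0.8559 -0.0258] rows 6.0
 rot [ 0.0002 -0.0001 -0.0002]
```

```bash

python3 -m pendant '[[[0.0865,-0.1427,0,0,0,0,-1],[0.0865,-0.1427,0,0,0,0,-1],[0.0865,-0.1427,0,0,0,0,-1],[0.0865,-0.1427,0,0,0,0,-1],[0.0865,-0.1427,0,0,0,0,-1]]]' >/dev/null
python3 -m pendant '[[[0.0865,-0.1427,0,0,0,0,-1],[0,0,0,0,0,0,-1],[0,0,0,0,0,0,-1]]]'  >/dev/null
python3 - <<'E'
from h import *
togo([.4716,-.3158,.0845],down(np.radians(215.8)))
E
```

```text
t 17.85 tcp [ 0.4701 -0.3155  0.2496] F [ 0.2  0.1 -1.6] w 0.0161 grip 49.70923125743866 q [-0.79  0.27  1.44  0.    1.43 -2.98]
 shift [-0.0031 -0.0041  0.5503] rows 3.0
 rot [ 0.0003  0.0002 -0.001 ]
```

```bash

python3 -m pendant '[[[-0.003,-0.003,0.1,0,0,0,-1],[0,0,0.15,0,0,0,-1],[0,0,0.15,0,0,0,-1],[0,0,0.1,0,0,0,-1],[0,0,0.03,0,0,0,-1]]]' 
python3 -m pendant '[[[0,0,0.015,0,0,0,-1],[0,0,0,0,0,0,-1]]]'
python3 - <<'E'
from h import *
togo([.4716,-.3158,.0842],down(np.radians(215.8)))
E
```

```text
time_s: 18.48
tcp_pos: [0.471, -0.3137, 0.0894]
tool_rot: [[-0.811, -0.585, -0.003], [-0.585, 0.811, 0.003], [0.0, 0.004, -1.0]]
ft_force: [-1.0, 0.5, -2.0]
gripper_width: 0.0155
grip_force: 49.7
time_s: 18.73
tcp_pos: [0.4726, -0.3164, 0.0875]
tool_rot: [[-0.811, -0.585, 0.001], [-0.585, 0.811, -0.001], [-0.0, -0.002, -1.0]]
ft_force: [-0.4, 0.2, -0.6]
gripper_width: 0.0154
grip_force: 49.7
t 18.73 tcp [ 0.4726 -0.3164  0.0875] F [-0.4  0.2 -0.6] w 0.0154 grip 49.7091418504715 q [-0.79  0.41  1.66 -0.    1.07 -2.98]
 shift [0.0014 0.0036 0.011 ] rows 1.0
 rot [-0.0006  0.     -0.0001]
```

Down the remaining 3 mm; then open, lean and re-grip.

```bash

python3 -m pendant '[[[0,0,0.012,0,0,0,-1],[0,0,0,0,0,0,-1]]]'
python3 -m pendant '[[[0,0,0,0,0,0,0],[0,0,0,0,0,0,0],[0,0,0,0,0,0,0],[0,0,0,0,0,0,0]]]'
python3 -m pendant '[[[0,0,0,0,0.042,0,0],[0,0,0,0,0.0413,0,0],[0.0158,0,0.002,0,0,0,0],[0,0,0,0,0,0,0]]]'
python3 - <<'E'
from h import *
Rt=down(np.radians(215.8))@Ro.from_euler('y',15,degrees=True).as_matrix()
togo(np.array([.4716,-.3158,.103])+Rt[:,2]*.019,Rt)
E
```

```text
time_s: 18.98
tcp_pos: [0.4727, -0.3169, 0.0838]
tool_rot: [[-0.812, -0.584, 0.002], [-0.584, 0.812, -0.002], [-0.0, -0.002, -1.0]]
ft_force: [1.0, 0.9, 2.8]
gripper_width: 0.0157
grip_force: 49.7
time_s: 19.48
tcp_pos: [0.4718, -0.3161, 0.0825]
tool_rot: [[-0.811, -0.584, -0.001], [-0.584, 0.811, 0.0], [0.0, 0.001, -1.0]]
ft_force: [-0.0, 0.4, 0.4]
gripper_width: 0.0456
grip_force: 0.0
time_s: 19.98
tcp_pos: [0.4677, -0.319, 0.0831]
tool_rot: [[-0.784, -0.585, -0.21], [-0.565, 0.811, -0.15], [0.258, 0.001, -0.966]]
ft_force: [-0.6, 0.6, -0.3]
gripper_width: 0.0464
grip_force: 0.0
t 19.98 tcp [ 0.4677 -0.319   0.0831] F [-0.6  0.6 -0.3] w 0.0464 grip 0.0 q [-0.64  0.49  1.58 -0.27  1.17 -2.71]
 shift [ 0.001   0.0009 -0.005 ] rows 1.0
 rot [ 0.0004  0.0003 -0.    ]
```

```bash
cat >> h.py <<'E'
LE=Ro.from_euler('y',-15,degrees=True).as_matrix()   # key axes in tool axes
def kpose():
    s=robot.sense();T=np.array(s['tool_rot']);K=T@LE
    return np.array(s['tcp_pos'])-.019*T[:,2]+.093*K[:,2],K,T,s
def rel(out=0,ph=None):
    "error of the key in the socket frame; shift (tool units) and turn (tool units) about the TCP to put tip at out, phi"
    t,K,T,s=kpose();d=t-S;p=np.degrees(np.arctan2(K[:,0]@ey,K[:,0]@ex))
    print('t %.2f'%s['time_s'],'tip ex %.4f ey %.4f out %.4f phi %.1f'%(d@ex,d@ey,d@zs,p),'axis err (x,y deg)',np.degrees(K.T@zs)[:2].round(2),'F key',(K.T@np.array(s['ft_force'])).round(1),'M key',(K.T@np.array(s['moment'])).round(2),'q',np.round(s['joint_positions'],2),'w',round(s['gripper_width'],4))
    G=sock(p if ph is None else ph);Rt=G@LE.T;P=S+zs*out-G[:,2]*.093+.019*Rt[:,2]
    rv=Ro.from_matrix(T.T@Rt).as_rotvec()
    print('  shift',(T.T@(P-s['tcp_pos'])/.3).round(4),'rot',(rv/np.pi).round(4))
E
python3 -m pendant '[[[0,0,-0.005,0,0,0,-1],[0,0,0,0,0,0,-1],[0,0,0,0,0,0,-1],[0,0,0,0,0,0,-1],[0,0,0,0,0,0,-1]]]' 60
python3 -m pendant '[[[0,0,0,0,0,0,-1],[0,0,0,0,0,0,-1]]]'
python3 -m pendant '[[[0.0367,0,-0.137,0,0,0,-1],[0.0367,0,-0.137,0,0,0,-1],[0.0367,0,-0.137,0,0,0,-1],[0.0367,0,-0.137,0,0,0,-1],[0,0,0,0,0,0,-1]]]'
python3 -c "
from h import *
rel(.1,-42)"
```

```text
time_s: 20.6
tcp_pos: [0.4684, -0.319, 0.0849]
tool_rot: [[-0.784, -0.585, -0.21], [-0.565, 0.811, -0.152], [0.259, -0.0, -0.966]]
ft_force: [0.2, -0.4, 0.7]
gripper_width: 0.0151
grip_force: 59.9
time_s: 20.85
tcp_pos: [0.4684, -0.3189, 0.0849]
tool_rot: [[-0.784, -0.585, -0.21], [-0.565, 0.811, -0.152], [0.259, 0.0, -0.966]]
ft_force: [-0.8, -1.0, 0.6]
gripper_width: 0.0157
grip_force: 59.9
time_s: 21.48
tcp_pos: [0.47, -0.3195, 0.2585]
tool_rot: [[-0.785, -0.585, -0.205], [-0.564, 0.811, -0.155], [0.257, -0.006, -0.966]]
ft_force: [0.2, 0.4, -2.1]
gripper_width: 0.0158
grip_force: 59.9
t 21.48 tip ex 0.2860 ey 0.0539 out 0.1293 phi -34.8 axis err (x,y deg) [21.14 24.78] F key [-0.4  0.3  2.1] M key [-0.04 -0.24 -0.01] q [-0.63  0.34  1.35 -0.25  1.52 -2.81] w 0.0158
  shift [-0.6175  0.7936  0.0733] rot [ 0.1371 -0.1272  0.0466]
```

```bash

python3 -m pendant '[[[-0.103,0.1323,0.0122,0,0,0,-1],[-0.103,0.1323,0.0122,0,0,0,-1],[-0.103,0.1323,0.0122,0,0,0,-1],[-0.103,0.1323,0.0122,0,0,0,-1],[-0.103,0.1323,0.0122,0,0,0,-1]]]' >/dev/null
python3 -m pendant '[[[-0.103,0.1323,0.0122,0,0,0,-1],[0,0,0,0.0343,-0.0318,0.0117,-1],[0,0,0,0.0343,-0.0318,0.0117,-1],[0,0,0,0.0343,-0.0318,0.0117,-1],[0,0,0,0.0343,-0.0318,0.0117,-1]]]' >/dev/null
python3 -m pendant '[[[0,0,0,0,0,0,-1],[0,0,0,0,0,0,-1]]]'
python3 -c "
from h import *
rel(.02,-42)"
```

```text
time_s: 22.98
tcp_pos: [0.4706, -0.0242, 0.186]
tool_rot: [[-0.832, -0.432, 0.347], [-0.532, 0.798, -0.283], [-0.155, -0.42, -0.894]]
ft_force: [0.6, 0.2, -1.4]
gripper_width: 0.0155
grip_force: 59.9
t 22.98 tip ex -0.0009 ey -0.0029 out 0.0989 phi -42.1 axis err (x,y deg) [0.24 0.4 ] F key [0.  0.5 1.5] M key [-0.33  0.06  0.12] q [-0.09 -0.04  2.07 -0.37  0.76 -1.97] w 0.0155
  shift [-0.0724 -0.0094  0.253 ] rot [ 0.0023 -0.0013  0.    ]
```

```bash

python3 -m pendant '[[[-0.018,-0.0024,0.0633,0.0023,-0.0013,0,-1],[-0.018,-0.0024,0.0633,0,0,0,-1],[-0.018,-0.0024,0.0633,0,0,0,-1],[-0.018,-0.0024,0.0633,0,0,0,-1],[0,0,0,0,0,0,-1]]]' >/dev/null
python3 -m pendant '[[[0,0,0,0,0,0,-1]]]' >/dev/null
python3 - <<'E'
from h import *
rel(0,-42)
im,p=snap('wrist','w5.png');i2,p2=snap('scene','s5.png')
u,v=proj(p,S).astype(int);u0,v0=max(0,u-50),max(0,v-50)
A=cv2.resize(im[v0:v0+100,u0:u0+100,::-1],(480,480),interpolation=cv2.INTER_CUBIC)
u,v=proj(p2,S).astype(int)
B=cv2.resize(i2[v-50:v+20,u-20:u+22,::-1],(300,480),interpolation=cv2.INTER_CUBIC)
print(proj(p,S),u0,v0,proj(p2,S),u,v,proj(p2,kpose()[0]));cv2.imwrite('pics/cF.png',np.hstack([A,B]))
E
```

```text
t 23.73 tip ex 0.0006 ey 0.0009 out 0.0200 phi -42.0 axis err (x,y deg) [-0.01 -0.08] F key [ 0.4 -0.1  1.4] M key [-0.34  0.12  0.13] q [-0.11  0.13  2.08 -0.47  0.58 -1.87] w 0.0159
  shift [-0.0169  0.0033  0.0644] rot [-0.0004  0.0001 -0.0003]
[256.49221539 224.89117759] 206 174 [249.8858581 203.0809841] 249 203 [252.16427627 197.12880817]
```

View pics/cF.png

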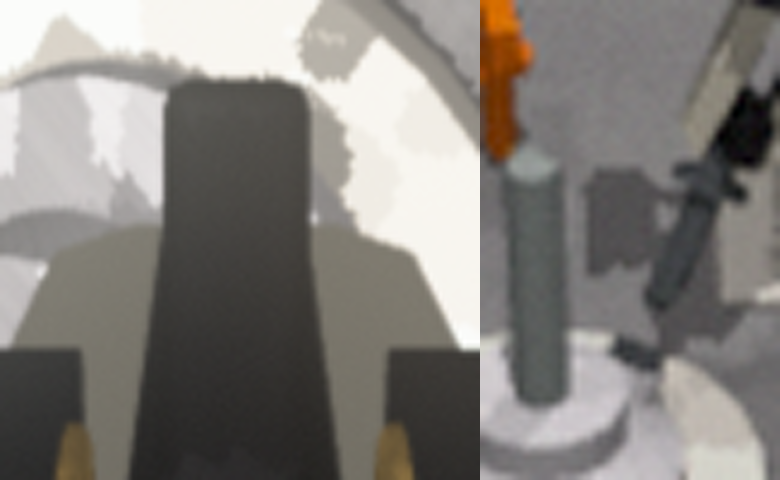

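The scene crop shows the shank's line running into the socket at crop (640,350). Insert step by step.

```bash

python3 -m pendant '[[[-0.0085,0.0016,0.0322,0,0,0,-1],[-0.0085,0.0016,0.0322,0,0,0,-1],[0,0,0,0,0,0,-1]]]' >/dev/null
python3 -c "from h import *;rel(-.008,-42)"
python3 -m pendant '[[[-0.0035,0,0.0129,0,0,0,-1],[-0.0035,0,0.0129,0,0,0,-1],[0,0,0,0,0,0,-1]]]' >/dev/null
python3 -c "from h import *;rel(-.012,-42)"
python3 -m pendant '[[[-0.0035,0,0.0129,0,0,0,-1],[0,0,0,0,0,0,-1]]]' >/dev/null
python3 -c "from h import *;rel(-.018,-42)"
```

```text
t 24.20 tip ex -0.0001 ey -0.0015 out -0.0004 phi -42.0 axis err (x,y deg) [ 0.01 -0.03] F key [0.2 0.1 1.1] M key [-0.35  0.16  0.13] q [-0.11  0.18  2.08 -0.5   0.53 -1.83] w 0.0155
  shift [-0.0094 -0.004   0.0237] rot [-0.0001 -0.0001 -0.    ]
t 24.57 tip ex 0.0001 ey -0.0017 out -0.0080 phi -42.0 axis err (x,y deg) [ 0.03 -0.04] F key [3.2 0.6 2.9] M key [-0.4   0.56  0.1 ] q [-0.12  0.2   2.08 -0.51  0.52 -1.82] w 0.0152
  shift [-0.0072 -0.0039  0.012 ] rot [-0.0002 -0.0002 -0.0001]
t 24.82 tip ex 0.0002 ey -0.0016 out -0.0120 phi -42.0 axis err (x,y deg) [ 0.04 -0.04] F key [ 3.  -0.2  3.3] M key [-0.43  0.91  0.11] q [-0.12  0.2   2.07 -0.52  0.51 -1.81] w 0.0158
  shift [-0.0089 -0.0038  0.0183] rot [-0.0002 -0.0002 -0.0001]
```

```bash

python3 -m pendant '[[[-0.0035,0,0.0129,0,0,0,-1],[0,0,0,0,0,0,-1]]]' >/dev/null
python3 -c "from h import *;rel(-.019,-42)"
python3 -m pendant '[[[-0.0026,0,0.0097,0,0,0,-1],[0,0,0,0,0,0,-1],[0,0,0,0,0,0,-1]]]' >/dev/null
python3 -c "from h import *;rel(-.019,-52)"
```

```text
t 25.07 tip ex 0.0001 ey -0.0015 out -0.0160 phi -42.0 axis err (x,y deg) [ 0.03 -0.04] F key [4.6 1.  2.6] M key [-0.4   1.22  0.15] q [-0.12  0.21  2.07 -0.53  0.51 -1.8 ] w 0.0159
  shift [-0.006  -0.0037  0.0087] rot [-0.0002 -0.0002 -0.0001]
t 25.45 tip ex 0.0001 ey -0.0015 out -0.0189 phi -42.0 axis err (x,y deg) [ 0.02 -0.04] F key [6.3 1.  2.3] M key [-0.4   1.39  0.15] q [-0.12  0.22  2.07 -0.53  0.5  -1.8 ] w 0.0154
  shift [-0.0036 -0.0008 -0.0006] rot [-0.0146 -0.0001  0.0536]
```

The key is 19 mm into the socket. Now turn, 8° per row about the key's axis.

```bash

python3 -m pendant '[[[-0.0001,0.0023,0,-0.0115,0,0.043,-1],[-0.0001,0.0023,0,-0.0115,0,0.043,-1],[0,0,0,0,0,0,-1]]]' >/dev/null
python3 -c "from h import *;rel(-.019,-58)"
python3 -m pendant '[[[-0.0001,0.0023,0,-0.0115,0,0.043,-1],[-0.0001,0.0023,0,-0.0115,0,0.043,-1],[-0.0001,0.0023,0,-0.0115,0,0.043,-1],[0,0,0,0,0,0,-1]]]' >/dev/null
python3 -c "from h import *;rel(-.019,-82)"
```

```text
t 25.82 tip ex -0.0000 ey -0.0021 out -0.0188 phi -58.2 axis err (x,y deg) [ 0.05 -0.02] F key [4.8 2.4 0.2] M key [-0.93  1.38  0.17] q [-0.17  0.21  2.05 -0.33  0.53 -1.75] w 0.0156
  shift [-0.0058 -0.0039 -0.0009] rot [ 0.0002 -0.0003 -0.001 ]
t 26.32 tip ex -0.0007 ey -0.0023 out -0.0188 phi -82.2 axis err (x,y deg) [0.03 0.01] F key [5.8 5.  1. ] M key [-1.03  1.48  0.18] q [-0.26  0.2   2.04 -0.06  0.55 -1.66] w 0.0157
  shift [-0.0071 -0.0033 -0.0011] rot [ 0.0003 -0.0001 -0.0011]
```

```bash

python3 -m pendant '[[[-0.0011,0.0013,0,-0.0115,0,0.043,-1],[-0.0011,0.0018,0,-0.0115,0,0.043,-1],[-0.0001,0.0023,0,-0.0115,0,0.043,-1],[0,0,0,0,0,0,-1]]]' >/dev/null
python3 -c "from h import *;rel(-.019,-106)"
python3 -m pendant '[[[-0.0001,0.0023,0,-0.0115,0,0.043,-1],[-0.0001,0.0023,0,-0.0115,0,0.043,-1],[-0.0001,0.0023,0,-0.0115,0,0.043,-1],[0,0,0,0,0,0,-1]]]' >/dev/null
python3 -c "from h import *;rel(-.019,-130)"
```

```text
t 26.82 tip ex -0.0013 ey -0.0021 out -0.0187 phi -106.2 axis err (x,y deg) [0.08 0.05] F key [7.1 5.3 0.3] M key [-1.38  1.95  0.16] q [-0.35  0.19  2.07  0.21  0.55 -1.58] w 0.0159
  shift [-0.0075 -0.0019 -0.0011] rot [ 0.0006 -0.0005 -0.0012]
t 27.32 tip ex -0.0018 ey -0.0016 out -0.0186 phi -130.2 axis err (x,y deg) [0.09 0.07] F key [9.2 5.5 2. ] M key [-0.98  2.19  0.14] q [-0.44  0.17  2.12  0.5   0.53 -1.51] w 0.0156
  shift [-0.0076 -0.0009 -0.0008] rot [ 0.0007 -0.0005 -0.0012]
```

```bash

for i in 1; do python3 -m pendant '[[[-0.003,0.0012,0,-0.0058,0,0.0215,-1],[-0.001,0.0012,0,-0.0058,0,0.0215,-1],[0,0,0,0,0,0,-1]]]' >/dev/null; done
python3 -c "from h import *;rel(-.019,-138)"
python3 -m pendant '[[[0,0.0012,0,-0.0058,0,0.0215,-1],[0,0,0,0,0,0,-1]]]' >/dev/null
python3 -c "from h import *;rel(-.019,-142)"
python3 -m pendant '[[[0,0.0012,0,-0.0058,0,0.0215,-1],[0,0,0,0,0,0,-1]]]' >/dev/null
python3 -c "from h import *;rel(-.019,-146)"
python3 -m pendant '[[[0,0.0012,0,-0.0058,0,0.0215,-1],[0,0,0,0,0,0,-1]]]' >/dev/null
python3 -c "from h import *;rel(-.019,-150)"
```

```text
t 27.70 tip ex -0.0020 ey -0.0013 out -0.0187 phi -138.1 axis err (x,y deg) [0.2  0.09] F key [10.3  2.7 -2. ] M key [-0.54  2.5  -0.  ] q [-0.47  0.17  2.14  0.6   0.53 -1.49] w 0.0158
  shift [-0.007  -0.0008 -0.0007] rot [ 0.0007 -0.0011 -0.0006]
t 27.95 tip ex -0.0020 ey -0.0012 out -0.0187 phi -142.1 axis err (x,y deg) [0.19 0.09] F key [ 9.8  2.7 -1.8] M key [-0.32  2.47 -0.02] q [-0.48  0.17  2.15  0.65  0.52 -1.49] w 0.0157
  shift [-0.0068 -0.0006 -0.0007] rot [ 0.0007 -0.001  -0.0006]
t 28.20 tip ex -0.0020 ey -0.0010 out -0.0187 phi -146.1 axis err (x,y deg) [0.19 0.1 ] F key [ 9.7  1.  -1.3] M key [-0.14  2.44 -0.11] q [-0.5   0.17  2.17  0.7   0.52 -1.48] w 0.0158
  shift [-0.0067 -0.0006 -0.0007] rot [ 0.0007 -0.0011 -0.0006]
t 28.45 tip ex -0.0020 ey -0.0009 out -0.0187 phi -150.1 axis err (x,y deg) [0.19 0.11] F key [ 9.   1.4 -1.2] M key [ 0.02  2.38 -0.13] q [-0.51  0.17  2.18  0.76  0.51 -1.47] w 0.0156
  shift [-0.0066 -0.0004 -0.0006] rot [ 0.0008 -0.0011 -0.0006]
```

```bash

python3 -m pendant '[[[0,0.0012,0,-0.0058,0,0.0215,-1],[0,0,0,0,0,0,-1]]]' >/dev/null
python3 -c "from h import *;rel(-.019,-154)"
python3 -m pendant '[[[0,0.0012,0,-0.0058,0,0.0215,-1],[0,0,0,0,0,0,-1]]]' >/dev/null
python3 -c "from h import *;rel(-.019,-158)"
python3 -m pendant '[[[0,0.0012,0,-0.0058,0,0.0215,-1],[0,0,0,0,0,0,-1]]]' >/dev/null
python3 -c "from h import *;rel(-.019,-162)"
```

```text
t 28.70 tip ex -0.0021 ey -0.0007 out -0.0187 phi -154.1 axis err (x,y deg) [0.19 0.11] F key [10.   1.4 -0.3] M key [ 0.08  2.35 -0.23] q [-0.52  0.16  2.19  0.81  0.51 -1.47] w 0.0153
  shift [-0.0064 -0.0003 -0.0007] rot [ 0.0008 -0.0011 -0.0004]
t 28.95 tip ex -0.0020 ey -0.0007 out -0.0187 phi -158.1 axis err (x,y deg) [0.19 0.11] F key [ 9.5 -0.   0. ] M key [ 0.29  2.21 -0.34] q [-0.53  0.16  2.21  0.87  0.5  -1.47] w 0.0155
  shift [-0.0063  0.     -0.0008] rot [ 0.0008 -0.0011 -0.0004]
t 29.20 tip ex -0.0019 ey -0.0005 out -0.0188 phi -162.1 axis err (x,y deg) [0.18 0.12] F key [ 8.5 -0.1  0.4] M key [ 0.46  2.12 -0.39] q [-0.54  0.16  2.22  0.93  0.5  -1.46] w 0.0156
  shift [-0.0058  0.0002 -0.0008] rot [ 0.0008 -0.001  -0.0003]
```

```bash

python3 -m pendant '[[[0,0.0012,0,-0.0058,0,0.0215,-1],[0,0.0012,0,-0.0058,0,0.0215,-1],[0,0,0,0,0,0,-1]]]' >/dev/null
python3 -c "from h import *;rel(-.019,-170)"
python3 - <<'E'
from h import *
im,p=snap('wrist','w6.png')
A=cv2.resize(im[90:270,150:360,::-1],None,fx=2.8,fy=2.8,interpolation=cv2.INTER_CUBIC);cv2.imwrite('pics/cG.png',A)
E
```

```text
t 29.57 tip ex -0.0019 ey -0.0002 out -0.0188 phi -170.1 axis err (x,y deg) [0.19 0.13] F key [ 9.6 -2.   0.7] M key [ 0.74  2.   -0.36] q [-0.56  0.16  2.25  1.05  0.49 -1.46] w 0.0157
  shift [-0.0055  0.0001 -0.0008] rot [ 0.0009 -0.001  -0.0004]
```

View pics/cG.png

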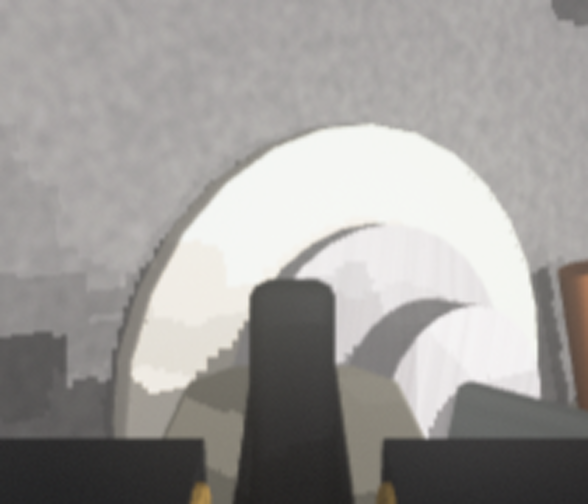

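```bash

python3 -m pendant '[[[0,0.0012,0,-0.0058,0,0.0215,-1],[0,0.0012,0,-0.0058,0,0.0215,-1],[0,0,0,0,0,0,-1]]]' >/dev/null
python3 -c "from h import *;rel(-.019,-178)"
python3 - <<'E'
from h import *
i2,p2=snap('scene','s6.png');u,v=proj(p2,S).astype(int)
B=cv2.resize(i2[v-55:v+25,u-50:u+60,::-1],None,fx=7,fy=7,interpolation=cv2.INTER_CUBIC);cv2.imwrite('pics/cH.png',B)
E
```

```text
t 30.00 tip ex -0.0019 ey 0.0001 out -0.0188 phi -178.1 axis err (x,y deg) [0.2  0.14] F key [ 9.7 -2.8  0.7] M key [ 0.97  1.92 -0.28] q [-0.57  0.16  2.28  1.18  0.48 -1.46] w 0.0159
  shift [-0.0054  0.0001 -0.0009] rot [ 0.001  -0.0011 -0.0006]
```

View pics/cH.png

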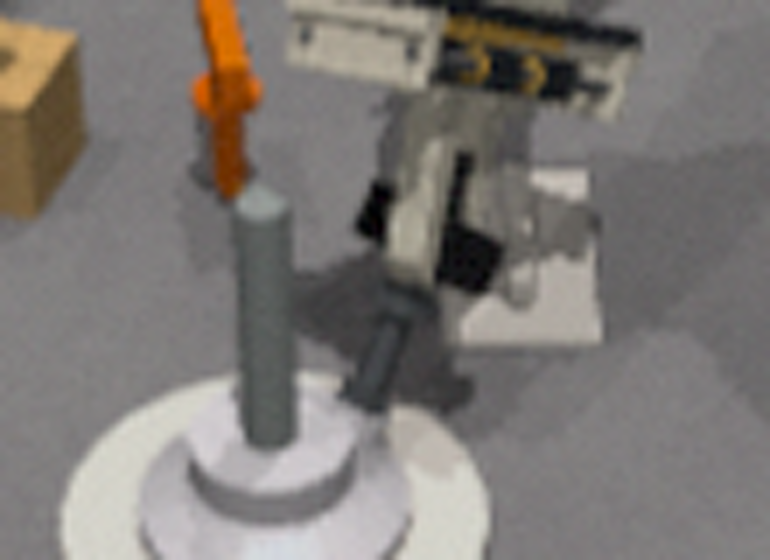

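```bash

python3 - <<'E'
from h import *
snap('wrist','w7a.png')
E
python3 -m pendant '[[[0,0,0,0,0,0,-0.3],[0,0,0,0,0,0,-0.3],[0,0,0,0,0,0,-0.3],[0,0,0,0,0,0,-0.3]]]' 
python3 - <<'E'
from h import *
rel()
snap('wrist','w7b.png');a=[cv2.imread('pics/w7%s.png'%k)[100:300,150:360] for k in 'ab']
cv2.imwrite('pics/cI.png',cv2.resize(np.hstack(a),(798,380),interpolation=cv2.INTER_CUBIC))
E
```

```text
time_s: 30.6
tcp_pos: [0.5434, -0.0355, 0.0929]
tool_rot: [[0.065, 0.8, 0.597], [0.979, -0.167, 0.117], [0.193, 0.577, -0.794]]
ft_force: [0.3, -0.8, -0.2]
gripper_width: 0.0324
grip_force: 0.0
t 30.60 tip ex 0.0013 ey 0.0016 out -0.0193 phi -178.2 axis err (x,y deg) [-0.08  0.22] F key [-0.7  0.2  0.4] M key [ 0.31 -0.19 -0.1 ] q [-0.58  0.16  2.28  1.18  0.48 -1.46] w 0.0324
  shift [ 0.0205 -0.0039 -0.0613] rot [0.0012 0.0004 0.0003]
```

View pics/cI.png

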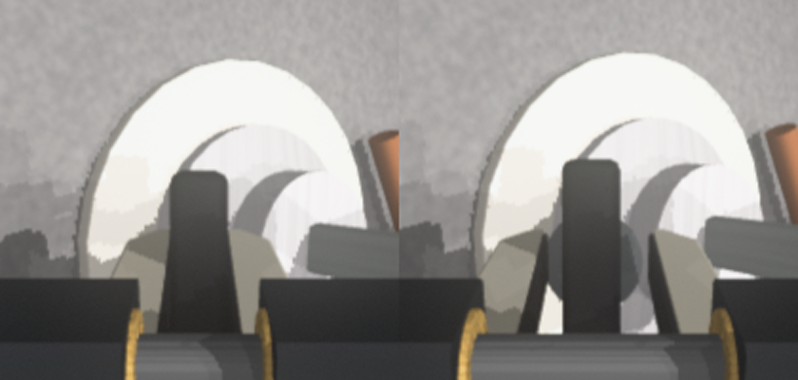

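The key turned with the tool, through about 136°. That is more than the stop should allow, yet I saw no stop torque. I'll re-grip, withdraw, and measure the socket hexagon's angle numerically.

```bash

python3 -m pendant '[[[0,0,0,0,0,0,-1],[0,0,0,0,0,0,-1],[0,0,0,0,0,0,-1],[0,0,0,0,0,0,-1]]]' 60 >/dev/null
python3 -m pendant '[[[0.0144,0,-0.0535,0,0,0,-1],[0.0144,0,-0.0535,0,0,0,-1],[0.0288,0,-0.107,0,0,0,-1],[0.0288,0,-0.107,0,0,0,-1],[0,0,0,0,0,0,-1]]]' 
python3 - <<'E'
from h import *
rel(.1,-178)
# candidate viewing pose: present orientation turned to phi, shifted sideways
t,K,T,s=kpose();p=robot.camera_params('wrist');oc=T.T@(np.array(p['origin'])-s['tcp_pos']);Rc=T.T@p['rotation']
for ph in (-178,-150,-130,-100):
  for dx in (-.08,.0,.08):
    G=sock(ph);Rt=G@LE.T;P=S+zs*.09+ex*dx-G[:,2]*.093+.019*Rt[:,2]
    q=dict(mtx=p['mtx'],origin=P+Rt@oc,rotation=Rt@Rc);c=q['origin']-S
    print(ph,dx,'S px',proj(q,S).round(),'tip',proj(q,P-.019*Rt[:,2]+.093*G[:,2]).round(),'view angle off axis',np.degrees(np.arccos(c@zs/np.linalg.norm(c))).round(),np.linalg.norm(c).round(2))
E
```

```text
time_s: 31.78
tcp_pos: [0.4876, -0.0213, 0.176]
tool_rot: [[0.064, 0.798, 0.599], [0.979, -0.165, 0.116], [0.192, 0.579, -0.792]]
ft_force: [0.4, 0.0, -1.4]
gripper_width: 0.0157
grip_force: 60.0
t 31.77 tip ex 0.0009 ey 0.0023 out 0.0817 phi -178.2 axis err (x,y deg) [-0.11  0.41] F key [ 0.1 -0.5  1.4] M key [ 0.41 -0.23 -0.16] q [-0.65 -0.13  2.29  0.8   0.68 -1.08] w 0.0157
  shift [ 0.0183 -0.0053 -0.0582] rot [ 0.0024  0.0006 -0.0003]
-178 -0.08 S px [252. 283.] tip [254. 225.] view angle off axis 18.0 0.36
-178 0.0 S px [254. 216.] tip [254. 225.] view angle off axis 5.0 0.34
-178 0.08 S px [257. 148.] tip [254. 225.] view angle off axis 8.0 0.35
-150 -0.08 S px [220. 274.] tip [254. 225.] view angle off axis 18.0 0.36
-150 0.0 S px [254. 216.] tip [254. 225.] view angle off axis 5.0 0.34
-150 0.08 S px [288. 157.] tip [254. 225.] view angle off axis 9.0 0.35
-130 -0.08 S px [202. 259.] tip [254. 225.] view angle off axis 17.0 0.36
-130 0.0 S px [254. 216.] tip [254. 225.] view angle off axis 5.0 0.34
-130 0.08 S px [306. 172.] tip [254. 225.] view angle off axis 11.0 0.35
-100 -0.08 S px [187. 227.] tip [254. 225.] view angle off axis 15.0 0.36
-100 0.0 S px [254. 216.] tip [254. 225.] view angle off axis 5.0 0.34
-100 0.08 S px [321. 204.] tip [254. 225.] view angle off axis 13.0 0.35
```

```bash

python3 -m pendant '[[[-0.147,0,0.03,0,0,0,-1],[-0.146,0,0.03,0,0,0,-1],[0,0,0,0,0,0,-1],[0,0,0,0,0,0,-1]]]' >/dev/null
cat > hexa.py <<'E'
from h import *
def hexa(im,p,So,half=24):
    u0,v0=proj(p,So).astype(int);g=cv2.cvtColor(im,cv2.COLOR_RGB2GRAY);f=6
    G=cv2.resize(g[v0-half:v0+half,u0-half:u0+half],None,fx=f,fy=f,interpolation=cv2.INTER_CUBIC)
    for th in (60,75,90,105,120,135):
        m=(G<th).astype(np.uint8)
        cs=[c for c in cv2.findContours(m,cv2.RETR_EXTERNAL,cv2.CHAIN_APPROX_NONE)[0] if cv2.contourArea(c)>1000]
        if not cs: continue
        c=min(cs,key=lambda c:abs(np.mean(c,0)[0]-half*f).sum())[:,0,:]/f-.5+.5/f+[u0-half,v0-half]
        P=[]
        for u,v in c:
            o,r=ray(p,u,v);t=zs@(So-o)/(zs@r);q=o+t*r-So;P.append((q@ex,q@ey))
        P=np.array(P,np.float32);M=cv2.moments(P.reshape(-1,1,2))
        if M['m00']<=0: continue
        cx,cy=M['m10']/M['m00'],M['m01']/M['m00']
        rr=np.hypot(P[:,0]-cx,P[:,1]-cy);an=np.arctan2(P[:,1]-cy,P[:,0]-cx);ps=np.linspace(-np.pi,np.pi,360,endpoint=False);o=np.argsort(an)
        ri=np.interp(ps,an[o],rr[o],period=2*np.pi);F=(ri*np.exp(-6j*ps)).mean()
        print(th,'AF mm %.1f'%(1e3*np.sqrt(M['m00']/.866)),'cen mm %.1f %.1f'%(cx*1e3,cy*1e3),'amp %.3f'%(abs(F)/ri.mean()),'vertex deg %.1f'%(np.degrees(-np.angle(F)/6)%60))
E
python3 - <<'E'
from hexa import *
rel()
im,p=snap('wrist','w8.png');print(proj(p,S));hexa(im,p,S)
import pickle;pickle.dump(dict(p),open('pw8.pkl','wb'))
p=pickle.load(open('pw2.pkl','rb'));print('before');hexa(cv2.imread('pics/w2.png')[:,:,::-1].copy(),p,S)
E
```

```text
t 32.27 tip ex 0.0803 ey 0.0021 out 0.0396 phi -178.3 axis err (x,y deg) [0.05 0.06] F key [ 0.8 -1.1  0. ] M key [ 0.48 -0.22 -0.15] q [-0.86  0.01  2.27  0.91  0.73 -1.39] w 0.0156
  shift [0.2245 0.001  0.1971] rot [ 0.0003 -0.0003  0.0001]
[254.50743834 140.62902571]
90 AF mm 13.9 cen mm 0.7 -0.1 amp 0.024 vertex deg 10.3
105 AF mm 15.4 cen mm 0.6 -0.2 amp 0.020 vertex deg 9.5
120 AF mm 20.2 cen mm 1.7 -0.5 amp 0.011 vertex deg 0.3
135 AF mm 21.6 cen mm 1.4 -0.6 amp 0.016 vertex deg 6.9
before
75 AF mm 10.4 cen mm 1.4 1.8 amp 0.011 vertex deg 50.1
90 AF mm 13.6 cen mm 0.6 1.0 amp 0.016 vertex deg 47.9
105 AF mm 18.6 cen mm 1.3 1.8 amp 0.012 vertex deg 36.2
120 AF mm 21.5 cen mm 1.2 0.8 amp 0.014 vertex deg 47.2
135 AF mm 22.4 cen mm 1.1 0.5 amp 0.014 vertex deg 48.3
```

Hexagon vertex is now at about 10°; the stop (1.9 rad) predicts 11°, against 48° before. So the screw went to its hard stop, and the key then cammed over. The screw is fully tight. Next, return the key to the block.

```bash

python3 -m pendant '[[[0.0288,0,-0.107,0,0,0,-1],[0.0288,0,-0.107,0,0,0,-1],[0.0288,0,-0.107,0,0,0,-1],[0.0144,0,-0.053,0,0,0,-1],[0,0,0,0,0,0,-1]]]' 
python3 - <<'E'
from h import *
from kin import ik
t,K,T,s=kpose();print('tip',t)
for y in (36,76,126,215.8):
    G=down(np.radians(y));Rt=G@LE.T
    for z in (.25,.103):
        P=np.array([.4716,-.3158,z])+.019*Rt[:,2];q,e=min((ik(P,Rt,np.r_[np.array(s['joint_positions'])[:5],q6]) for q6 in(-2.5,-1,0,1,2)),key=lambda a:a[1]);print(y,z,q.round(2),e.round(3))
    togo(np.array([.4716,-.3158,.28])+.019*Rt[:,2],Rt)
E
```

```text
time_s: 32.95
tcp_pos: [0.4276, -0.0879, 0.2387]
tool_rot: [[0.063, 0.799, 0.598], [0.979, -0.164, 0.116], [0.191, 0.578, -0.793]]
ft_force: [-0.4, 0.1, -1.8]
gripper_width: 0.0156
grip_force: 60.0
tip [ 0.46837901 -0.10320062  0.17793252]
36 0.25 [-0.96  0.25  1.55  0.27  1.36 -0.07] 0.0
36 0.103 [-0.96  0.39  1.73  0.3   1.04 -0.17] 0.0
t 32.95 tcp [ 0.4276 -0.0879  0.2387] F [-0.4  0.1 -1.8] w 0.0156 grip 59.9992311000824 q [-1.03 -0.3   2.22  0.7   1.08 -1.2 ]
 shift [-0.71    0.2954 -0.0523] rows 4.0
 rot [ 0.125  -0.065   0.2667]
76 0.25 [-0.92  0.36  1.4   0.2   1.56 -0.69] 0.0
76 0.103 [-0.92  0.49  1.58  0.21  1.25 -0.76] 0.0
t 32.95 tcp [ 0.4276 -0.0879  0.2387] F [-0.4  0.1 -1.8] w 0.0156 grip 59.9992311000824 q [-1.03 -0.3   2.22  0.7   1.08 -1.2 ]
 shift [-0.7045  0.287  -0.0571] rows 4.0
 rot [0.1869 0.0037 0.0607]
126 0.25 [-0.81  0.45  1.26  0.03  1.69 -1.44] 0.0
126 0.103 [-0.81  0.56  1.44  0.03  1.4  -1.45] 0.0
t 32.95 tcp [ 0.4276 -0.0879  0.2387] F [-0.4  0.1 -1.8] w 0.0156 grip 59.9992311000824 q [-1.03 -0.3   2.22  0.7   1.08 -1.2 ]
 shift [-0.7079  0.2765 -0.0656] rows 4.0
 rot [ 0.2421  0.0888 -0.2027]
215.8 0.25 [-0.64  0.36  1.39 -0.25  1.47 -2.8 ] 0.0
215.8 0.103 [-0.64  0.49  1.57 -0.27  1.18 -2.71] 0.0
t 32.95 tcp [ 0.4276 -0.0879  0.2387] F [-0.4  0.1 -1.8] w 0.0156 grip 59.9992311000824 q [-1.03 -0.3   2.22  0.7   1.08 -1.2 ]
 shift [-0.7305  0.2774 -0.0704] rows 4.0
 rot [ 0.2695  0.2374 -0.6896]
```

```bash

python3 -m pendant '[[[-0.141,0.0574,-0.0114,0,0,0,-1],[-0.141,0.0574,-0.0114,0,0,0,-1],[-0.141,0.0574,-0.0114,0,0,0,-1],[-0.141,0.0574,-0.0114,0,0,0,-1],[-0.141,0.0574,-0.0114,0,0,0,-1]]]' >/dev/null
python3 -m pendant '[[[0,0,0,0.0467,0.0009,0.0152,-1],[0,0,0,0.0467,0.0009,0.0152,-1],[0,0,0,0.0467,0.0009,0.0152,-1],[0,0,0,0.0467,0.0009,0.0152,-1],[0,0,0,0,0,0,-1]]]' 
python3 - <<'E'
from h import *
G=down(np.radians(76));Rt=G@LE.T
togo(np.array([.4716,-.3158,.185])+.019*Rt[:,2],Rt)
E
```

```text
time_s: 34.2
tcp_pos: [0.4751, -0.3109, 0.2571]
tool_rot: [[0.231, 0.971, 0.059], [0.937, -0.239, 0.257], [0.263, -0.004, -0.965]]
ft_force: [-0.8, 0.2, -2.5]
gripper_width: 0.0155
grip_force: 60.0
t 34.2 tcp [ 0.4751 -0.3109  0.2571] F [-0.8  0.2 -2.5] w 0.0155 grip 59.999712109565735 q [-0.91  0.35  1.35  0.21  1.62 -0.68]
 shift [-0.0815 -0.0064  0.2903] rows 2.0
 rot [-0.0014 -0.0015  0.0008]
```

```bash

python3 -m pendant '[[[-0.0272,-0.0021,0.0968,-0.0014,-0.0015,0,-1],[-0.0272,-0.0021,0.0968,0,0,0,-1],[-0.0272,-0.0021,0.0968,0,0,0,-1],[0,0,0,0,0,0,-1],[0,0,0,0,0,0,-1]]]' >/dev/null
cat > blk.py <<'E'
from h import *
def blk(z,yaw=76):
    Rt=down(np.radians(yaw))@LE.T;t,K,T,s=kpose();print('tip',t.round(4),'F key',(K.T@np.array(s['ft_force'])).round(1),'M',(K.T@np.array(s['moment'])).round(2));togo(np.array([.4716,-.3158,z])+.019*Rt[:,2],Rt)
E
python3 -c "
from blk import *
blk(.16)"
```

```text
tip [ 0.4697 -0.3177  0.0956] F key [0.7 0.7 0.5] M [ 0.11 -0.27 -0.04]
t 34.83 tcp [ 0.4707 -0.3126  0.1703] F [ 0.9  0.5 -0.5] w 0.0156 grip 59.99917924404144 q [-0.92  0.39  1.49  0.21  1.42 -0.72]
 shift [-0.0178  0.0052  0.0941] rows 1.0
 rot [ 0.0014  0.0009 -0.0004]
```

```bash

python3 -m pendant '[[[0.005,0.0052,0.02,0.0014,0.0009,0,-1],[-0.0115,0,0.0372,0,0,0,-1],[-0.0115,0,0.0372,0,0,0,-1],[0,0,0,0,0,0,-1]]]' >/dev/null
python3 -c "
from blk import *
blk(.14)"
python3 -m pendant '[[[-0.0086,0,0.0322,0,0,0,-1],[-0.0086,0,0.0322,0,0,0,-1],[0,0,0,0,0,0,-1]]]' >/dev/null
python3 -c "
from blk import *
blk(.12)"
```

```text
tip [ 0.4703 -0.3148  0.0645] F key [0.7 0.5 1.8] M [ 0.04 -0.32  0.02]
t 35.33 tcp [ 0.4718 -0.3103  0.1391] F [ 0.6  0.5 -1.8] w 0.0151 grip 59.99902904033661 q [-0.92  0.43  1.53  0.21  1.36 -0.73]
 shift [-0.0168  0.0041  0.0557] rows 1.0
 rot [-0.0013 -0.0007 -0.0008]
tip [ 0.4704 -0.3149  0.0448] F key [-0.7  0.2  1.3] M [ 0.1  -0.23 -0.05]
t 35.7 tcp [ 0.4719 -0.3103  0.1195] F [ 0.  -0.7 -1.3] w 0.0156 grip 59.999114871025085 q [-0.92  0.45  1.55  0.21  1.32 -0.74]
 shift [-0.0169  0.0038  0.057 ] rows 1.0
 rot [-0.0012 -0.0006 -0.0008]
```

```bash

python3 -m pendant '[[[-0.01,0.002,0.0373,0,0,0,-1],[-0.01,0,0.0373,0,0,0,-1],[-0.0086,0,0.032,0,0,0,-1],[0,0,0,0,0,0,-1]]]' >/dev/null
python3 -c "
from blk import *
blk(.103)"
python3 -m pendant '[[[-0.0013,0,0.005,0,0,0,-1],[0,0,0,0,0,0,-1]]]' >/dev/null
python3 -c "
from blk import *
blk(.103)"
```

```text
tip [ 0.4709 -0.315   0.0117] F key [0.1 0.2 1. ] M [ 0.04 -0.28  0.  ]
t 36.2 tcp [ 0.4724 -0.3104  0.0863] F [ 0.3  0.  -1.1] w 0.0153 grip 59.99918818473816 q [-0.91  0.48  1.58  0.21  1.25 -0.75]
 shift [-0.0031  0.002   0.0049] rows 1.0
 rot [-0.0012 -0.0006 -0.0008]
tip [ 0.4717 -0.3159  0.0115] F key [ 0.8 -0.3  0.6] M [ 0.09 -0.28  0.04]
t 36.45 tcp [ 0.473  -0.3112  0.0862] F [-0.1  0.9 -0.6] w 0.0156 grip 59.999191761016846 q [-0.91  0.48  1.58  0.21  1.25 -0.75]
 shift [-0.001  -0.0009  0.0051] rows 1.0
 rot [-0.0005 -0.     -0.0006]
```

```bash

python3 -m pendant '[[[-0.0013,0,0.005,0,0,0,-1],[0,0,0,0,0,0,-1]]]' >/dev/null
python3 -c "
from blk import *
blk(.103)"
python3 -m pendant '[[[0,0,0,0,0,0,0],[0,0,0,0,0,0,0],[0,0,0,0,0,0,0],[0,0,0,0,0,0,0.3],[0,0,-0.06,0,0,0,0.3]]]' >/dev/null
python3 -m pendant '[[[0,0,-0.15,0,0,0,1],[0,0,-0.15,0,0,0,1],[0,0,-0.15,0,0,0,1],[0,0,0,0,0,0,1]]]' 
python3 - <<'E'
from h import *
im,p=snap('wrist','w9.png');i2,p2=snap('scene','s9.png');i3,p3=snap('top','t9.png')
for z in (.116,.076,.07):print(proj(p,(.4716,-.3158,z)).round(),proj(p2,(.4716,-.3158,z)).round(1),proj(p3,(.4716,-.3158,z)).round(1))
togo([.41,.181,.2],down(np.pi))
# compare the key in the scene picture with the start
a=cv2.imread('pics/scene0.png')[130:185,180:220];b=i2[130:185,180:220,::-1]
A=cv2.cvtColor(im,cv2.COLOR_RGB2GRAY);u,v=proj(p,(.4716,-.3158,.116)).astype(int)
for n,g in(('start',a),('now',b)):
    g=cv2.cvtColor(np.ascontiguousarray(g),cv2.COLOR_BGR2GRAY);y,x=np.nonzero(g<45);print(n,len(x),'x',x.min()+180,x.max()+180,'y',y.min()+130,y.max()+130)
E
```

```text
tip [ 0.4717 -0.3159  0.01  ] F key [-0.6  1.3  1.5] M [-0.06 -0.29  0.01]
t 36.7 tcp [ 0.473  -0.3112  0.0846] F [ 1.1 -0.9 -1.5] w 0.0158 grip 59.99944567680359 q [-0.91  0.48  1.58  0.21  1.25 -0.75]
 shift [ 0.0004 -0.001  -0.    ] rows 1.0
 rot [-0.0005 -0.     -0.0006]
time_s: 37.83
tcp_pos: [0.4646, -0.3519, 0.2359]
tool_rot: [[0.235, 0.97, 0.065], [0.938, -0.244, 0.246], [0.254, 0.004, -0.967]]
ft_force: [0.5, -0.9, -0.4]
gripper_width: 0.0918
grip_force: 0.0
[251. 179.] [195.1 144.8] [377.1 220.3]
[252. 180.] [196.1 154.4] [373.3 220.7]
[252. 180.] [196.3 155.8] [372.7 220.8]
t 37.98 tcp [ 0.4632 -0.3489  0.231 ] F [ 0.4 -0.1  1. ] w 0.093 grip 0.0 q [-0.96  0.39  1.34  0.19  1.58 -0.73]
 shift [ 1.585  -0.6012  0.537 ] rows 9.0
 rot [ 0.0752 -0.0605 -0.5746]
start 90 x 194 199 y 141 158
now 140 x 189 204 y 142 157
```

```bash
python3 - <<'E'
from h import *
p=robot.camera_params('wrist');im=cv2.imread('pics/w9.png');g=cv2.cvtColor(im,cv2.COLOR_BGR2HSV)[:,:,2]
m=(g<82).astype(np.uint8);m[:120]=0;m[230:]=0;m[:,:215]=0;m[:,295:]=0
m=cv2.morphologyEx(m,cv2.MORPH_OPEN,np.ones((9,3),np.uint8))
c=max(cv2.findContours(m,cv2.RETR_EXTERNAL,cv2.CHAIN_APPROX_NONE)[0],key=cv2.contourArea);print(cv2.boundingRect(c))
X=np.array([onz(p,*q[0],.116)[:2] for q in c.astype(float)],np.float32)*1000;print(cv2.minAreaRect(X))
# sleeves now (top view)
P=robot.camera_params('top');a=cv2.imread('pics/t9.png');h=cv2.cvtColor(a,cv2.COLOR_BGR2HSV)
m=((h[:,:,2]>150)&(h[:,:,1]<50)).astype(np.uint8);m[:, :120]=0;m[:,235:]=0;m[:160]=0;m[280:]=0
for c in cv2.findContours(m,cv2.RETR_EXTERNAL,cv2.CHAIN_APPROX_NONE)[0]:
    (u,v),r=cv2.minEnclosingCircle(c)
    if r>3:print(round(u,1),round(v,1),onz(P,u,v,.024).round(4),2*r*1.305/418*1e3)
togo([.42,.299,.19],down(np.radians(180)))
E
```

```text
(242, 147, 18, 66)
((468.3397216796875, -312.6787414550781), (65.6475601196289, 17.175600051879883), 75.92890930175781)
207.9 241.6 [0.412 0.181 0.024] 38.50484324414193
169.5 239.1 [0.4203 0.2996 0.024 ] 69.60631712772059
188.8 199.8 [0.5415 0.2416 0.024 ] 58.502296237854296
155.5 193.0 [0.5634 0.3458 0.024 ] 48.8678060764331
t 37.98 tcp [ 0.4632 -0.3489  0.231 ] F [ 0.4 -0.1  1. ] w 0.093 grip 0.0 q [-0.96  0.39  1.34  0.19  1.58 -0.73]
 shift [ 1.9524 -0.6644  0.6709] rows 11.0
 rot [ 0.0752 -0.0605 -0.5746]
```

The key stands in its block: its top is at the same image height as at the start. Four sleeves are seen (68, 58, 48 and 38 mm), none moved. First the 68.

```bash
python3 - <<'E'
from h import *
T=np.array(robot.sense()['tool_rot']);print((Ro.from_matrix(T.T@down(np.pi/2)).as_rotvec()/np.pi).round(4))
s=robot.sense();print((down(np.pi/2).T@(np.array([.4203,.2996,.20])-s['tcp_pos'])/.3).round(4))
E
```

```text
[ 0.0091 -0.0836 -0.0779]
[ 2.1616 -0.1429  0.1034]
```

```bash

python3 -m pendant '[[[0,0,0,0.003,-0.0279,-0.026,0.7],[0,0,0,0.003,-0.0279,-0.026,0.7],[0,0,0,0.003,-0.0279,-0.026,0.7],[0.18,-0.0119,0,0,0,0,0.7],[0.18,-0.0119,0,0,0,0,0.7]]]'  >/dev/null
python3 -m pendant '[[[0.18,-0.0119,0,0,0,0,0.7],[0.18,-0.0119,0,0,0,0,0.7],[0.18,-0.0119,0,0,0,0,0.7],[0.18,-0.0119,0,0,0,0,0.7],[0.18,-0.0119,0,0,0,0,0.7]]]'  >/dev/null
python3 -m pendant '[[[0.18,-0.0119,0.05,0,0,0,0.7],[0.18,-0.0119,0.05,0,0,0,0.7],[0.18,-0.0119,0.05,0,0,0,0.7],[0.18,-0.0119,0,0,0,0,0.7],[0.18,-0.0119,0,0,0,0,0.7]]]' 
cat > ring.py <<'E'
from h import *
def ring(d,fn,z0=.024):
    "find the white ring of outer diameter d (mm) seen in the wrist view: least-squares circle on the top outer edge"
    im,p=snap('wrist',fn);h=cv2.cvtColor(im,cv2.COLOR_RGB2HSV)
    m=((h[:,:,2]>150)&(h[:,:,1]<45)).astype(np.uint8);best=None
    for c in cv2.findContours(m,cv2.RETR_EXTERNAL,cv2.CHAIN_APPROX_NONE)[0]:
        if len(c)<40: continue
        X=np.array([onz(p,*q[0],z0)[:2] for q in c.astype(float)],np.float32)*1e3
        (x,y),r=cv2.minEnclosingCircle(X);print('  ring?',round(x,1),round(y,1),'d',round(2*r,1))
        if best is None or abs(2*r-d)<abs(best[2]-d): best=(x,y,2*r)
    return best
E
python3 - <<'E'
from ring import *
b=ring(68,'w10.png');togo([b[0]/1e3,b[1]/1e3,.014],down(np.pi/2))
E
```

```text
time_s: 39.85
tcp_pos: [0.4187, 0.2998, 0.1838]
tool_rot: [[-0.001, 1.0, -0.002], [1.0, 0.001, -0.004], [-0.004, -0.002, -1.0]]
ft_force: [1.0, -0.7, 0.9]
gripper_width: 0.0792
grip_force: 0.0
  ring? 411.6 56.1 d 310.3
  ring? 383.9 237.2 d 31.7
  ring? 366.9 261.4 d 48.4
  ring? 419.2 276.9 d 640.2
t 39.9 tcp [0.418  0.3056 0.184 ] F [-0.1  3.5  0.8] w 0.0793 grip 0.0 q [0.41 0.23 1.66 0.   1.25 0.41]
 shift [-0.1478 -0.1696  0.5667] rows 4.0
 rot [-0.0006 -0.0005  0.001 ]
```

Wrist segmentation isn't needed here: gripping twice at 90° centres the sleeve from the top-camera position.

```bash
python3 -m pendant '[[[0,0,0.1,0,0,0,0.75],[0,0,0.1,0,0,0,0.75],[0,0,0,0,0,0,0.75],[0,0,0,0,0,0,0.75]]]' >/dev/null
python3 - <<'E'
from h import *
togo([.4203,.2996,.012],down(np.pi/2))
P=robot.camera_params('top')
E
```

```text
t 40.4 tcp [0.4207 0.2981 0.126 ] F [ 0.9 -0.3  0.3] w 0.0813 grip 0.0 q [ 0.4   0.28  1.75 -0.    1.11  0.4 ]
 shift [ 0.0058 -0.0016  0.3799] rows 2.0
 rot [0.0002 0.0007 0.0001]
```

```bash
python3 -m pendant '[[[0.005,-0.0016,0.13,0,0,0,0.75],[0,0,0.13,0,0,0,0.75],[0,0,0.12,0,0,0,0.75],[0,0,0,0,0,0,-1],[0,0,0,0,0,0,-1]]]' 8
python3 -m pendant '[[[0,0,0,0,0,0,-1],[0,0,0,0,0,0,-1],[0,0,0,0,0,0,0.75],[0,0,0,0,0,0,0.75],[0,0,0,0,0,0,0.75]]]' 
python3 -m pendant '[[[0,0,0,0,0,-0.05,0.75],[0,0,0,0,0,-0.05,0.75],[0,0,0,0,0,-0.05,0.75],[0,0,0,0,0,-0.05,0.75],[0,0,0,0,0,-0.05,0.75]]]' >/dev/null
python3 -m pendant '[[[0,0,0,0,0,-0.05,0.75],[0,0,0,0,0,-0.05,0.75],[0,0,0,0,0,-0.05,0.75],[0,0,0,0,0,-0.05,0.75],[0,0,0,0,0,-0.05,0.75]]]' 
python3 -m pendant '[[[0,0,0,0,0,0,-1],[0,0,0,0,0,0,-1],[0,0,0,0,0,0,-1],[0,0,0,0,0,0,-1],[0,0,0,0,0,0,-1]]]' 30
```

```text
time_s: 41.02
tcp_pos: [0.4218, 0.3, 0.0135]
tool_rot: [[-0.0, 1.0, 0.004], [1.0, 0.0, -0.001], [-0.001, 0.004, -1.0]]
ft_force: [-0.2, 0.1, -1.2]
gripper_width: 0.0687
grip_force: 8.0
time_s: 41.65
tcp_pos: [0.4205, 0.2995, 0.0119]
tool_rot: [[-0.0, 1.0, 0.001], [1.0, 0.0, -0.002], [-0.002, 0.001, -1.0]]
ft_force: [-0.9, -0.0, 0.4]
gripper_width: 0.0812
grip_force: 0.0
time_s: 42.9
tcp_pos: [0.4204, 0.2995, 0.0117]
tool_rot: [[-1.0, -0.005, 0.001], [-0.005, 1.0, -0.002], [-0.001, -0.002, -1.0]]
ft_force: [0.5, 0.2, 0.5]
gripper_width: 0.0813
grip_force: 0.0
time_s: 43.52
tcp_pos: [0.4204, 0.2995, 0.0118]
tool_rot: [[-1.0, 0.0, 0.001], [0.0, 1.0, -0.002], [-0.001, -0.002, -1.0]]
ft_force: [0.2, -0.6, -0.2]
gripper_width: 0.0661
grip_force: 29.9
```

```bash
python3 -m pendant '[[[0,0,-0.19,0,0,0,-1],[0,0,-0.19,0,0,0,-1],[0,0,-0.2,0,0,0,-1],[0,0,-0.2,0,0,0,-1],[-0.087,-0.15,0,0,0,0,-1]]]' >/dev/null
python3 -m pendant '[[[-0.087,-0.15,0,0,0,0,-1],[-0.087,-0.15,0,0,0,0,-1],[-0.087,-0.15,0,0,0,0,-1],[-0.087,-0.15,0,0,0,0,-1],[-0.087,-0.15,0,0,0,0,-1]]]' >/dev/null
python3 -m pendant '[[[-0.087,-0.15,0,0,0,0,-1],[-0.087,-0.15,0,0,0,0,-1],[0,0,0,0,0,0,-1],[0,0,0,0,0,0,-1]]]' 
python3 -c "
from h import *
togo([*AX,.215],down(np.pi))"
```

```text
time_s: 45.28
tcp_pos: [0.6284, -0.0597, 0.2462]
tool_rot: [[-1.0, 0.001, -0.0], [0.001, 1.0, -0.001], [0.0, -0.001, -1.0]]
ft_force: [-0.3, 0.1, -1.2]
gripper_width: 0.0657
grip_force: 29.9
t 45.27 tcp [ 0.6284 -0.0597  0.2462] F [-0.3  0.1 -1.2] w 0.0657 grip 29.878685474395752 q [-0.27  0.39  1.28 -0.    1.47 -1.84]
 shift [-0.0043 -0.0036  0.1039] rows 1.0
 rot [-0.0003 -0.0001 -0.0002]
```

```bash
python3 -m pendant '[[[-0.002,-0.0018,0.1,0,0,0,-1],[0,0,0,0,0,0,-1]]]' >/dev/null
python3 -m pendant '[[[0,0,0.03,0,0,0,-1],[0,0,0.03,0,0,0,-1],[0,0,0,0,0,0,-1]]]' 
python3 -m pendant '[[[0,0,0.03,0,0,0,-1],[0,0,0.03,0,0,0,-1],[0,0,0,0,0,0,-1]]]' 
```

```text
time_s: 45.9
tcp_pos: [0.6292, -0.0603, 0.1982]
tool_rot: [[-1.0, -0.0, 0.0], [-0.0, 1.0, -0.002], [-0.0, -0.002, -1.0]]
ft_force: [0.3, 1.3, -0.8]
gripper_width: 0.066
grip_force: 29.9
time_s: 46.28
tcp_pos: [0.629, -0.0606, 0.1795]
tool_rot: [[-1.0, -0.0, -0.001], [-0.0, 1.0, -0.001], [0.001, -0.001, -1.0]]
ft_force: [0.5, 0.1, -1.4]
gripper_width: 0.0658
grip_force: 29.9
```

```bash
python3 -m pendant '[[[0,0,0.05,0,0,0,-1],[0,0,0.05,0,0,0,-1],[0,0,0.05,0,0,0,-1],[0,0,0.05,0,0,0,-1],[0,0,0,0,0,0,-1]]]' 
python3 -m pendant '[[[0,0,0,0,0,0,1],[0,0,0,0,0,0,1],[0,0,0,0,0,0,1],[0,0,-0.05,0,0,0,1],[0,0,-0.15,0,0,0,1]]]' 
python3 -m pendant '[[[0,0,-0.17,0,0,0,1],[0.15,0.05,-0.1,0,0,0,1],[0.1,0.1,0,0,0,0,1],[0,0.1,0,0,0,0,1],[0,0.15,0,0,0,0,1]]]' 
python3 - <<'E'
from h import *
i,p=snap('scene','s11.png');P=robot.camera_params('top');a,_=snap('top','t11.png');h=cv2.cvtColor(a,cv2.COLOR_RGB2HSV)
print('hub proj',proj(p,(.6297,-.0608,.084)),proj(p,(.6297,-.0608,.06)))
m=((h[:,:,2]>150)&(h[:,:,1]<50)).astype(np.uint8);m[:, :120]=0;m[:,235:]=0;m[:160]=0;m[280:]=0
for c in cv2.findContours(m,cv2.RETR_EXTERNAL,cv2.CHAIN_APPROX_NONE)[0]:
    (u,v),r=cv2.minEnclosingCircle(c)
    if r>3:print(round(u,1),round(v,1),onz(P,u,v,.024).round(4),2*r*1.305/418*1e3)
b=cv2.imread('pics/s9.png')
B=np.hstack([cv2.resize(x[150:250,200:280],None,fx=4.9,fy=5.5,interpolation=cv2.INTER_CUBIC) for x in (b,i[:,:,::-1])]);cv2.imwrite('pics/m1.png',B)
for x in (b,i[:,:,::-1]): # white column profile just in front of the post
    g=cv2.cvtColor(np.ascontiguousarray(x),cv2.COLOR_BGR2GRAY);print([int(g[r,228:250].mean()) for r in range(180,232,2)])
togo([.5415,.2416,.2],down(np.pi))
E
```

```text
time_s: 46.9
tcp_pos: [0.6286, -0.0605, 0.1188]
tool_rot: [[-1.0, -0.0, -0.002], [-0.0, 1.0, -0.001], [0.002, -0.001, -1.0]]
ft_force: [-0.4, 0.1, -1.1]
gripper_width: 0.0662
grip_force: 29.9
time_s: 47.52
tcp_pos: [0.6282, -0.0603, 0.1799]
tool_rot: [[-1.0, -0.0, -0.003], [-0.0, 1.0, -0.001], [0.003, -0.001, -1.0]]
ft_force: [1.3, -0.1, -0.0]
gripper_width: 0.0934
grip_force: 0.0
time_s: 48.15
tcp_pos: [0.5545, 0.0597, 0.2635]
tool_rot: [[-1.0, 0.002, 0.004], [0.002, 1.0, -0.003], [-0.004, -0.003, -1.0]]
ft_force: [0.7, 1.3, 0.5]
gripper_width: 0.093
grip_force: 0.0
hub proj [236.16209456 203.65218329] [236.41875507 209.52386583]
208.1 241.7 [0.4117 0.1805 0.024 ] 38.215566924884556
188.5 200.0 [0.5409 0.2426 0.024 ] 58.32457640524686
155.5 193.0 [0.5634 0.3458 0.024 ] 48.8678060764331
[98, 98, 97, 98, 98, 97, 100, 102, 102, 102, 104, 134, 134, 147, 149, 153, 173, 179, 161, 126, 126, 156, 196, 201, 202, 201]
[95, 97, 106, 104, 103, 98, 95, 97, 103, 125, 143, 148, 142, 156, 184, 171, 134, 124, 126, 123, 127, 156, 194, 195, 200, 198]
t 48.25 tcp [0.5542 0.0631 0.2632] F [-0.1 -0.2 -0.5] w 0.0929 grip 0.0 q [-0.09  0.24  1.44 -0.    1.45 -1.66]
 shift [0.0409 0.5951 0.2103] rows 4.0
 rot [-0.0001  0.0011  0.0012]
```

The 68 sits on the hub: the profile edge rose about 6 px, one sleeve height. Next, the 58.

```bash
python3 -m pendant '[[[0.01,0.15,0.05,0,0,0,0.55],[0.01,0.15,0.05,0,0,0,0.55],[0.01,0.15,0.05,0,0,0,0.55],[0.011,0.148,0.05,0,0,0,0.55],[0,0,0,0,0,0,0.55]]]'  >/dev/null
python3 -m pendant '[[[0,0,0,0,0,0,0.55],[0,0,0,0,0,0,0.55]]]'  >/dev/null
python3 -c "
from h import *
togo([.5412,.2422,.012],down(np.pi))"
```

```text
t 49.12 tcp [0.5431 0.2375 0.202 ] F [-0.9 -0.6  0.4] w 0.0721 grip 0.0 q [ 0.23  0.34  1.46 -0.    1.34 -1.34]
 shift [0.0081 0.017  0.6334] rows 4.0
 rot [-0.0007  0.0009 -0.0004]
```

```bash
python3 -m pendant '[[[0.006,0.014,0.16,0,0,0,0.55],[0,0,0.16,0,0,0,0.55],[0,0,0.16,0,0,0,0.55],[0,0,0.15,0,0,0,0.55],[0,0,0,0,0,0,-1]]]' 8
python3 -m pendant '[[[0,0,0,0,0,0,-1],[0,0,0,0,0,0,-1],[0,0,0,0,0,0,-1],[0,0,0,0,0,0,0.55],[0,0,0,0,0,0,0.55]]]' 
python3 -m pendant '[[[0,0,0,0,0,0.05,0.55],[0,0,0,0,0,0.05,0.55],[0,0,0,0,0,0.05,0.55],[0,0,0,0,0,0.05,0.55],[0,0,0,0,0,0.05,0.55]]]' >/dev/null
python3 -m pendant '[[[0,0,0,0,0,0.05,0.55],[0,0,0,0,0,0.05,0.55],[0,0,0,0,0,0.05,0.55],[0,0,0,0,0,0.05,0.55],[0,0,0,0,0,0.05,0.55]]]' 
python3 -m pendant '[[[0,0,0,0,0,0,-1],[0,0,0,0,0,0,-1],[0,0,0,0,0,0,-1],[0,0,0,0,0,0,-1],[0,0,0,0,0,0,-1]]]' 30
python3 -m pendant '[[[0,0,-0.19,0,0,0,-1],[0,0,-0.19,0,0,0,-1],[0,0,-0.2,0,0,0,-1],[0,0,-0.2,0,0,0,-1],[0,0,0,0,0,0,-1]]]' >/dev/null
python3 -c "
from h import *
togo([*AX,.245],down(np.pi/2))"
```

```text
time_s: 49.75
tcp_pos: [0.5384, 0.2407, 0.0094]
tool_rot: [[-1.0, 0.001, -0.006], [0.001, 1.0, -0.004], [0.006, -0.004, -1.0]]
ft_force: [-0.6, 0.1, 0.4]
gripper_width: 0.0661
grip_force: 0.0
time_s: 50.38
tcp_pos: [0.5409, 0.2427, 0.0126]
tool_rot: [[-1.0, -0.0, 0.002], [-0.0, 1.0, -0.002], [-0.002, -0.002, -1.0]]
ft_force: [0.1, 1.1, -0.8]
gripper_width: 0.0705
grip_force: 0.0
time_s: 51.62
tcp_pos: [0.5407, 0.2427, 0.0121]
tool_rot: [[0.005, 1.0, 0.001], [1.0, -0.005, -0.002], [-0.002, 0.001, -1.0]]
ft_force: [-0.3, 1.4, 0.6]
gripper_width: 0.0722
grip_force: 0.0
time_s: 52.25
tcp_pos: [0.5408, 0.2426, 0.0121]
tool_rot: [[-0.001, 1.0, 0.001], [1.0, 0.001, -0.002], [-0.002, 0.001, -1.0]]
ft_force: [0.6, 0.3, -0.0]
gripper_width: 0.0576
grip_force: 30.0
t 52.88 tcp [0.5431 0.2438 0.2521] F [ 0.1  0.3 -1.2] w 0.0576 grip 29.99943331349641 q [ 0.24  0.31  1.38 -0.    1.44  0.24]
 shift [-1.0156  0.2876  0.0266] rows 6.0
 rot [ 0.0039 -0.0002  0.0002]
```

```bash
python3 -m pendant '[[[-0.1445,0.0423,0,0,0,0,-1],[-0.1445,0.0423,0,0,0,0,-1],[-0.1445,0.0423,0,0,0,0,-1],[-0.1445,0.0423,0,0,0,0,-1],[-0.1445,0.0423,0,0,0,0,-1]]]'  >/dev/null
python3 -m pendant '[[[-0.1445,0.0423,0,0,0,0,-1],[-0.1445,0.0423,0,0,0,0,-1],[0,0,0,0,0,0,-1],[0,0,0,0,0,0,-1],[0,0,0,0,0,0,-1]]]'  >/dev/null
python3 -c "
from h import *
togo([*AX,.215],down(np.pi/2))"
python3 -m pendant '[[[0,0,0.06,0,0,0,-1],[0,0,0.06,0,0,0,-1],[0,0,0,0,0,0,-1],[0,0,0,0,0,0,-1]]]'  >/dev/null
python3 -c "
from h import *
togo([*AX,.18],down(np.pi/2))"
```

```text
t 54.12 tcp [ 0.6288 -0.059   0.2464] F [-0.4  0.3 -0.9] w 0.0579 grip 29.999639661982656 q [-0.27  0.39  1.28 -0.    1.47 -0.27]
 shift [-0.006   0.0029  0.1046] rows 1.0
 rot [0.0001 0.0004 0.0005]
t 54.62 tcp [ 0.6296 -0.0597  0.2116] F [-0.1 -0.  -0.6] w 0.0579 grip 29.99953702557832 q [-0.27  0.41  1.34 -0.    1.39 -0.27]
 shift [-0.0033  0.      0.1055] rows 1.0
 rot [0.0007 0.0007 0.0004]
```

```bash
python3 -m pendant '[[[-0.002,0,0.035,0,0,0,-1],[0,0,0.035,0,0,0,-1],[0,0,0.035,0,0,0,-1],[0,0,0,0,0,0,-1]]]' 
python3 -m pendant '[[[0,0,0.05,0,0,0,-1],[0,0,0.05,0,0,0,-1],[0,0,0.05,0,0,0,-1],[0,0,0.055,0,0,0,-1],[0,0,0,0,0,0,-1]]]' 
```

```text
time_s: 55.12
tcp_pos: [0.6286, -0.061, 0.1777]
tool_rot: [[-0.0, 1.0, -0.001], [1.0, 0.0, -0.001], [-0.001, -0.001, -1.0]]
ft_force: [-0.7, -0.4, -1.5]
gripper_width: 0.0577
grip_force: 30.0
time_s: 55.75
tcp_pos: [0.6283, -0.0609, 0.1156]
tool_rot: [[-0.0, 1.0, -0.002], [1.0, 0.0, -0.001], [-0.001, -0.002, -1.0]]
ft_force: [-0.2, -0.3, -0.9]
gripper_width: 0.0581
grip_force: 30.0
```

Release, then on to the 48, checking sleeve positions again on the way.

```bash
python3 -m pendant '[[[0,0,0,0,0,0,1],[0,0,0,0,0,0,1],[0,0,0,0,0,0,1],[0,0,-0.05,0,0,0,1],[0,0,-0.15,0,0,0,1]]]' 
python3 -m pendant '[[[0,0,-0.17,0,0,0,0.5],[0.15,0,-0.1,0,0,0,0.4],[0.15,0,0,0,0,0,0.4],[0.15,0,0,0,0,0,0.4],[0.15,0,0,0,0,0,0.4]]]' 
cat > look.py <<'E'
from h import *
def look(k):
    i,p=snap('scene','s%s.png'%k);P=robot.camera_params('top');a,_=snap('top','t%s.png'%k);h=cv2.cvtColor(a,cv2.COLOR_RGB2HSV)
    m=((h[:,:,2]>150)&(h[:,:,1]<50)).astype(np.uint8);m[:, :120]=0;m[:,240:]=0;m[:160]=0;m[290:]=0
    for c in cv2.findContours(m,cv2.RETR_EXTERNAL,cv2.CHAIN_APPROX_NONE)[0]:
        (u,v),r=cv2.minEnclosingCircle(c)
        if r>3:print(round(u,1),round(v,1),onz(P,u,v,.024).round(4),2*r*1.305/418*1e3)
    g=cv2.cvtColor(i,cv2.COLOR_RGB2GRAY);print([int(g[r,228:250].mean()) for r in range(170,232,2)])
E
python3 - <<'E'
from look import *
look(12)
togo([.5634,.3458,.2],down(np.pi/2))
E
```

```text
time_s: 56.38
tcp_pos: [0.6279, -0.0608, 0.1769]
tool_rot: [[-0.0, 1.0, -0.004], [1.0, 0.0, -0.001], [-0.001, -0.004, -1.0]]
ft_force: [0.3, -1.0, 0.2]
gripper_width: 0.0928
grip_force: 0.0
time_s: 57.0
tcp_pos: [0.6293, 0.1204, 0.2602]
tool_rot: [[0.0, 1.0, 0.003], [1.0, -0.0, -0.002], [-0.002, 0.003, -1.0]]
ft_force: [0.6, 0.6, -0.3]
gripper_width: 0.0654
grip_force: 0.0
154.4 193.0 [0.5634 0.3492 0.024 ] 46.56452846298947
[109, 106, 111, 124, 123, 109, 109, 109, 110, 111, 110, 111, 132, 145, 141, 147, 171, 146, 130, 140, 157, 135, 125, 129, 125, 130, 162, 202, 205, 208, 208]
t 57.1 tcp [0.6288 0.1237 0.26  ] F [-0.4 -0.1  1.4] w 0.0652 grip 0.0 q [ 0.02  0.4   1.23 -0.    1.51  0.02]
 shift [ 0.7415 -0.215   0.1994] rows 4.0
 rot [ 0.001  -0.      0.0016]
```

```bash
python3 -m pendant '[[[0.148,-0.043,0.03,0,0,0,0.4],[0.148,-0.043,0.03,0,0,0,0.4],[0.148,-0.043,0.04,0,0,0,0.4],[0.148,-0.043,0.04,0,0,0,0.4],[0.148,-0.043,0.04,0,0,0,0.4]]]'  >/dev/null
python3 -m pendant '[[[0,0,0,0,0,0,0.4],[0,0,0,0,0,0,0.4],[0,0,0,0,0,0,0.4]]]'  >/dev/null
python3 - <<'E'
from look import *
look(13)
togo([.5634,.3458,.012],down(np.pi/2))
E
```

```text
154.8 192.7 [0.5642 0.3479 0.024 ] 49.43344581640508
[109, 106, 110, 124, 123, 109, 109, 108, 110, 111, 110, 112, 132, 146, 143, 151, 172, 145, 130, 140, 157, 134, 125, 128, 125, 130, 162, 202, 205, 208, 207]
t 58.2 tcp [0.5657 0.3396 0.2046] F [-0.   1.   0.4] w 0.0653 grip 0.0 q [ 0.37  0.46  1.27 -0.    1.41  0.38]
 shift [ 0.0218 -0.0091  0.6419] rows 4.0
 rot [ 0.0007  0.0006 -0.0005]
```

```bash
python3 -m pendant '[[[0.021,-0.006,0.16,0,0,0,0.4],[0,0,0.16,0,0,0,0.4],[0,0,0.16,0,0,0,0.4],[0,0,0.158,0,0,0,0.4],[0,0,0,0,0,0,0.4]]]' 8
python3 -m pendant '[[[0,0,0,0,0,0,-1],[0,0,0,0,0,0,-1],[0,0,0,0,0,0,-1],[0,0,0,0,0,0,-1],[0,0,0,0,0,0,-1]]]' 
python3 -m pendant '[[[0,0,0,0,0,0,0.4],[0,0,0,0,0,0,0.4],[0,0,0,0,0,-0.05,0.4],[0,0,0,0,0,-0.05,0.4],[0,0,0,0,0,-0.05,0.4]]]' >/dev/null
python3 -m pendant '[[[0,0,0,0,0,-0.05,0.4],[0,0,0,0,0,-0.05,0.4],[0,0,0,0,0,-0.05,0.4],[0,0,0,0,0,-0.05,0.4],[0,0,0,0,0,-0.05,0.4]]]' >/dev/null
python3 -m pendant '[[[0,0,0,0,0,-0.05,0.4],[0,0,0,0,0,-0.05,0.4],[0,0,0,0,0,0,-1],[0,0,0,0,0,0,-1],[0,0,0,0,0,0,-1]]]' 30
python3 -m pendant '[[[0,0,0,0,0,0,-1],[0,0,0,0,0,0,-1],[0,0,0,0,0,0,-1],[0,0,0,0,0,0,-1]]]' 30
python3 -c "
from h import *
togo([*AX,.245],down(np.pi))"
```

```text
time_s: 58.82
tcp_pos: [0.5605, 0.3447, 0.0087]
tool_rot: [[0.001, 1.0, -0.007], [1.0, -0.001, -0.005], [-0.005, -0.007, -1.0]]
ft_force: [-1.0, -0.1, -0.0]
gripper_width: 0.065
grip_force: 0.0
time_s: 59.45
tcp_pos: [0.5652, 0.3475, 0.0153]
tool_rot: [[-0.0, 1.0, 0.006], [1.0, 0.0, -0.0], [-0.0, 0.006, -1.0]]
ft_force: [0.8, -0.4, 7.2]
gripper_width: 0.0483
grip_force: 8.0
time_s: 61.32
tcp_pos: [0.5631, 0.3469, 0.0124]
tool_rot: [[-1.0, 0.001, 0.001], [0.001, 1.0, -0.002], [-0.001, -0.002, -1.0]]
ft_force: [-0.5, -0.8, -0.3]
gripper_width: 0.0466
grip_force: 29.9
time_s: 61.82
tcp_pos: [0.5633, 0.3468, 0.0125]
tool_rot: [[-1.0, -0.0, 0.001], [-0.0, 1.0, -0.002], [-0.001, -0.002, -1.0]]
ft_force: [0.2, -0.2, -0.1]
gripper_width: 0.0465
grip_force: 29.9
t 61.83 tcp [0.5633 0.3468 0.0125] F [ 0.2 -0.2 -0.1] w 0.0465 grip 29.944077841937542 q [ 0.38  0.64  1.48 -0.    1.03 -1.18]
 shift [-0.2225 -1.3602 -0.772 ] rows 8.0
 rot [-0.0006  0.0004  0.    ]
```

```bash
python3 -m pendant '[[[0,0,-0.19,0,0,0,-1],[0,0,-0.19,0,0,0,-1],[0,0,-0.196,0,0,0,-1],[0,0,-0.196,0,0,0,-1],[0,0,0,0,0,0,-1]]]' >/dev/null
python3 -m pendant '[[[-0.0247,-0.1511,0,0,0,0,-1],[-0.0247,-0.1511,0,0,0,0,-1],[-0.0247,-0.1511,0,0,0,0,-1],[-0.0247,-0.1511,0,0,0,0,-1],[-0.0247,-0.1511,0,0,0,0,-1]]]' >/dev/null
python3 -m pendant '[[[-0.0247,-0.1511,0,0,0,0,-1],[-0.0247,-0.1511,0,0,0,0,-1],[-0.0247,-0.1511,0,0,0,0,-1],[-0.0247,-0.1511,0,0,0,0,-1],[0,0,0,0,0,0,-1]]]' >/dev/null
python3 -m pendant '[[[0,0,0.06,0,0,0,-1],[0,0,0.05,0,0,0,-1],[0,0,0,0,0,0,-1],[0,0,0,0,0,0,-1],[0,0,0,0,0,0,-1]]]' 
python3 - <<'E'
from look import *
look(14)
togo([*AX,.18],down(np.pi))
E
```

```text
time_s: 64.32
tcp_pos: [0.6302, -0.0605, 0.2128]
tool_rot: [[-1.0, -0.001, 0.003], [-0.001, 1.0, -0.002], [-0.003, -0.002, -1.0]]
ft_force: [0.4, 0.2, -0.9]
gripper_width: 0.0463
grip_force: 29.9
208.0 241.5 [0.4124 0.1809 0.024 ] 39.119294157438866
[124, 129, 119, 121, 105, 82, 77, 75, 79, 86, 91, 97, 102, 126, 137, 143, 168, 141, 126, 137, 156, 134, 125, 128, 124, 129, 159, 201, 204, 207, 204]
t 64.42 tcp [ 0.6301 -0.0607  0.2127] F [-0.2 -0.5 -0.8] w 0.0461 grip 29.944028723984957 q [-0.27  0.41  1.33 -0.    1.4  -1.84]
 shift [ 0.0016 -0.0002  0.109 ] rows 1.0
 rot [-0.0007  0.0008  0.0001]
```

```bash
python3 -m pendant '[[[0,0,0.035,0,0,0,-1],[0,0,0.035,0,0,0,-1],[0,0,0.035,0,0,0,-1],[0,0,0,0,0,0,-1]]]' 
python3 -m pendant '[[[0,0,0.05,0,0,0,-1],[0,0,0.05,0,0,0,-1],[0,0,0.05,0,0,0,-1],[0,0,0.035,0,0,0,-1],[0,0,0,0,0,0,-1]]]' 
```

```text
time_s: 64.92
tcp_pos: [0.6289, -0.0606, 0.1788]
tool_rot: [[-1.0, -0.0, -0.002], [-0.0, 1.0, -0.001], [0.002, -0.001, -1.0]]
ft_force: [0.5, 0.5, -0.8]
gripper_width: 0.0466
grip_force: 29.9
time_s: 65.55
tcp_pos: [0.6292, -0.0607, 0.1237]
tool_rot: [[-1.0, -0.0, -0.001], [-0.0, 1.0, -0.001], [0.001, -0.001, -1.0]]
ft_force: [-0.1, 0.6, -1.3]
gripper_width: 0.0467
grip_force: 29.9
```

```bash
python3 -m pendant '[[[0,0,0,0,0,0,1],[0,0,0,0,0,0,1],[0,0,0,0,0,0,1],[0,0,-0.05,0,0,0,1],[0,0,-0.15,0,0,0,1]]]' 
python3 -m pendant '[[[0,0,-0.17,0,0,0,0.5],[0.05,0.05,-0.1,0,0,0,0.2],[0.12,0.13,0,0,0,0,0.2],[0.12,0.13,0,0,0,0,0.2],[0.12,0.13,0,0,0,0,0.2]]]' >/dev/null
python3 -m pendant '[[[0.12,0.13,0.05,0,0,0,0.2],[0.12,0.13,0.05,0,0,0,0.2],[0.073,0.106,0.05,0,0,0,0.2],[0,0,0,0,0,0,0.2],[0,0,0,0,0,0,0.2]]]' 
python3 - <<'E'
from look import *
look(15)
togo([.4122,.1809,.012],down(np.pi))
E
```

```text
time_s: 66.18
tcp_pos: [0.6283, -0.0604, 0.1841]
tool_rot: [[-1.0, -0.0, -0.004], [-0.0, 1.0, -0.001], [0.004, -0.001, -1.0]]
ft_force: [0.5, -0.3, -0.1]
gripper_width: 0.0908
grip_force: 0.0
time_s: 67.42
tcp_pos: [0.4137, 0.1809, 0.2215]
tool_rot: [[-1.0, -0.001, 0.004], [-0.001, 1.0, -0.002], [-0.004, -0.002, -1.0]]
ft_force: [1.1, -0.8, 0.1]
gripper_width: 0.0559
grip_force: 0.0
[104, 102, 106, 119, 118, 105, 104, 104, 106, 113, 129, 126, 133, 156, 127, 129, 136, 137, 125, 135, 151, 129, 121, 123, 120, 126, 156, 195, 197, 200, 200]
t 67.53 tcp [0.4141 0.1804 0.2212] F [ 1.3 -0.1  0.5] w 0.0554 grip 0.0 q [ 0.17  0.08  1.75 -0.    1.31 -1.4 ]
 shift [0.0085 0.003  0.6973] rows 4.0
 rot [-0.0006  0.001  -0.0003]
```

```bash
python3 -m pendant '[[[0.005,0.002,0.17,0,0,0,0.2],[0,0,0.17,0,0,0,0.2],[0,0,0.18,0,0,0,0.2],[0,0,0.177,0,0,0,0.2],[0,0,0,0,0,0,0.2]]]' 8
python3 -m pendant '[[[0,0,0,0,0,0,-1],[0,0,0,0,0,0,-1],[0,0,0,0,0,0,-1],[0,0,0,0,0,0,-1],[0,0,0,0,0,0,-1]]]' 
```

```text
time_s: 68.15
tcp_pos: [0.4092, 0.1798, 0.0084]
tool_rot: [[-1.0, 0.002, -0.007], [0.002, 1.0, -0.003], [0.007, -0.003, -1.0]]
ft_force: [0.1, 0.9, 1.1]
gripper_width: 0.0556
grip_force: 0.0
time_s: 68.78
tcp_pos: [0.4138, 0.1815, 0.0132]
tool_rot: [[-1.0, -0.001, 0.007], [-0.001, 1.0, -0.001], [-0.007, -0.001, -1.0]]
ft_force: [0.4, -0.8, 8.4]
gripper_width: 0.0383
grip_force: 8.0
```

Width is 38.3 mm, so the 38 is there. Centre it across the other axis, then lift.

```bash
python3 -m pendant '[[[0,0,0,0,0,0,0.2],[0,0,0,0,0,0,0.2],[0,0,0,0,0,0.05,0.2],[0,0,0,0,0,0.05,0.2],[0,0,0,0,0,0.05,0.2]]]' >/dev/null
python3 -m pendant '[[[0,0,0,0,0,0.05,0.2],[0,0,0,0,0,0.05,0.2],[0,0,0,0,0,0.05,0.2],[0,0,0,0,0,0.05,0.2],[0,0,0,0,0,0.05,0.2]]]' >/dev/null
python3 -m pendant '[[[0,0,0,0,0,0.05,0.2],[0,0,0,0,0,0.05,0.2],[0,0,0,0,0,0,-1],[0,0,0,0,0,0,-1],[0,0,0,0,0,0,-1]]]' 30 >/dev/null
python3 -m pendant '[[[0,0,0,0,0,0,-1],[0,0,0,0,0,0,-1],[0,0,0,0,0,0,-1],[0,0,0,0,0,0,-1]]]' 30
python3 -c "
from h import *
togo([*AX,.245],down(np.pi/2))"
```

```text
time_s: 71.15
tcp_pos: [0.4115, 0.1812, 0.0111]
tool_rot: [[-0.0, 1.0, 0.001], [1.0, 0.0, -0.002], [-0.002, 0.001, -1.0]]
ft_force: [-0.2, 0.3, 0.6]
gripper_width: 0.0378
grip_force: 30.0
t 71.15 tcp [0.4115 0.1812 0.0111] F [-0.2  0.3  0.6] w 0.0378 grip 30.00012041302398 q [ 0.17  0.35  2.02 -0.    0.77  0.17]
 shift [-0.8085  0.728  -0.7772] rows 7.0
 rot [0.0004 0.0006 0.0001]
```

```bash
python3 -m pendant '[[[0,0,-0.19,0,0,0,-1],[0,0,-0.19,0,0,0,-1],[0,0,-0.2,0,0,0,-1],[0,0,-0.2,0,0,0,-1],[0,0,0,0,0,0,-1]]]' >/dev/null
python3 -m pendant '[[[-0.1155,0.104,0,0,0,0,-1],[-0.1155,0.104,0,0,0,0,-1],[-0.1155,0.104,0,0,0,0,-1],[-0.1155,0.104,0,0,0,0,-1],[-0.1155,0.104,0,0,0,0,-1]]]' >/dev/null
python3 -m pendant '[[[-0.1155,0.104,0,0,0,0,-1],[-0.1155,0.104,0,0,0,0,-1],[0,0,0.06,0,0,0,-1],[0,0,0.05,0,0,0,-1],[0,0,0,0,0,0,-1]]]' >/dev/null
python3 -m pendant '[[[0,0,0,0,0,0,-1],[0,0,0,0,0,0,-1],[0,0,0,0,0,0,-1]]]' 
python3 -c "
from h import *
togo([*AX,.18],down(np.pi/2))"
```

```text
time_s: 73.4
tcp_pos: [0.63, -0.0607, 0.2138]
tool_rot: [[-0.001, 1.0, 0.003], [1.0, 0.001, -0.002], [-0.002, 0.003, -1.0]]
ft_force: [0.3, -0.2, -1.1]
gripper_width: 0.0381
grip_force: 30.0
t 73.4 tcp [ 0.63   -0.0607  0.2138] F [ 0.3 -0.2 -1.1] w 0.0381 grip 29.999979527201504 q [-0.27  0.41  1.33 -0.    1.4  -0.27]
 shift [-1.000e-04 -1.300e-03  1.125e-01] rows 1.0
 rot [0.0009 0.0008 0.0002]
```

```bash
python3 -m pendant '[[[0,0,0.035,0,0,0,-1],[0,0,0.035,0,0,0,-1],[0,0,0.035,0,0,0,-1],[0,0,0,0,0,0,-1]]]' 
python3 -m pendant '[[[0,0,0.04,0,0,0,-1],[0,0,0.04,0,0,0,-1],[0,0,0.035,0,0,0,-1],[0,0,0,0,0,0,-1],[0,0,0,0,0,0,-1]]]' 
```

```text
time_s: 73.9
tcp_pos: [0.6289, -0.0608, 0.1797]
tool_rot: [[-0.0, 1.0, -0.002], [1.0, 0.0, -0.001], [-0.001, -0.002, -1.0]]
ft_force: [-0.0, 0.5, -1.4]
gripper_width: 0.0376
grip_force: 30.0
time_s: 74.53
tcp_pos: [0.63, -0.0611, 0.1471]
tool_rot: [[-0.0, 1.0, 0.002], [1.0, 0.0, -0.002], [-0.002, 0.002, -1.0]]
ft_force: [0.2, -0.8, -0.3]
gripper_width: 0.0378
grip_force: 30.0
```

Release, retreat clear, and use the last picture for a check of stack and key.

```bash
python3 -m pendant '[[[0,0,0,0,0,0,1],[0,0,0,0,0,0,1],[0,0,0,0,0,0,1],[0,0,0,0,0,0,1],[0,0,-0.1,0,0,0,1]]]' >/dev/null
python3 -m pendant '[[[0,0,-0.15,0,0,0,1],[0,0,-0.15,0,0,0,1],[0.15,0,0,0,0,0,1],[0.15,0,0,0,0,0,1],[0.15,0,0,0,0,0,1]]]' >/dev/null
python3 -m pendant '[[[0.15,0,0,0,0,0,1],[0.15,0,0,0,0,0,1],[0.15,0,0,0,0,0,1],[0,0,0,0,0,0,1]]]'
python3 - <<'E'
from look import *
look(16)
b=cv2.imread('pics/s16.png');t=cv2.imread('pics/t16.png')
f=lambda x,w:cv2.resize(x,(w,560),interpolation=cv2.INTER_CUBIC)
cv2.imwrite('pics/fin.png',np.hstack([f(b[130:240,175:275],510),f(t[140:220,265:305],280)]))
E
```

```text
time_s: 76.28
tcp_pos: [0.6289, 0.2126, 0.2661]
tool_rot: [[-0.005, 1.0, 0.001], [1.0, 0.005, -0.001], [-0.001, 0.001, -1.0]]
ft_force: [0.9, -0.5, 0.2]
gripper_width: 0.0927
grip_force: 0.0
[106, 104, 109, 121, 120, 106, 107, 116, 118, 131, 129, 130, 136, 154, 129, 131, 138, 140, 127, 138, 155, 132, 124, 126, 122, 128, 158, 199, 201, 204, 204]
```

View pics/fin.png

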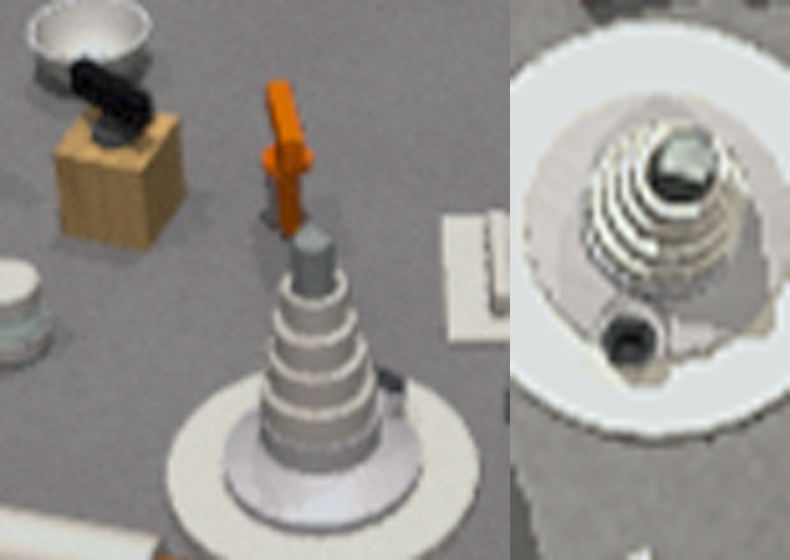

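The final picture shows four sleeves stacked on the post, widest at the bottom. The key stands on its flange in the block at crop (118,130), and nothing else is disturbed.

```bash
python3 -c "
from plant import robot
print(robot.job_done())"
```

```text
the job is handed in; nothing more can be done
None
```

I handed the job in at about 76 s: the post's flat is turned to the setscrew (within about 2–3° by my measurement), the screw is at its stop going by the socket's angle (the key slipped past it rather than stopping firmly), the key is back upright in its block, and sleeves 68, 58, 48 and 38 are on the post, widest at the bottom.

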